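# Battery pack from charging dock into the latched test cradle

## Robot

A 7-joint arm with a two-finger parallel gripper is mounted at the origin on the work surface. World frame = base frame: x ahead of the robot, y to its left, z up, the work surface at z = 0. Lengths are in m, angles in rad, forces in N, time in s.
With the tool pointing down it reaches from about 0.35 to 0.9 m from the base axis. Payload 8.1 kg.
Tool frame: the origin (TCP) lies at the very end of the fingers, on their centre line; the grasp point (between the pads) lies 19 mm behind it (arm.grasp_offset is the distance from the TCP to the grasp point, in m); z points along the fingers, y is the direction in which the jaws open and shut (so a half turn about z gives the same grasp; the last joint's range is limited). The gripper opens to 92 mm and grips with 3 to 60 N. Pads are 19 mm wide; open, the fingers measure 130 mm over their backs; the gripper's body (75 mm by 190 mm) begins 47 mm behind the grasp point.
Start: joints at [1.226, 0.434, 0.025, 1.573, -0.012, 1.134, -0.075], TCP at [0.15, -0.607, 0.227] pointing down, gripper open.
Joint ranges: [-2.62, 2.62], [-0.44, 2.09], [-1.27, 1.32], [0.08, 2.57], [-1.32, 4.46], [0.12, 2], [-2.74, 2.74]. Speed limits (rad/s): [2.22, 2.22, 3.01, 3.01, 3.14, 3.14, 3.14].

## Interface

Orientations are given as a rotation vector (axis times angle).
In Python, from cell import arm, eyes, workorder gives the robot as it stands.
- The arm moves only by the shell command python3 -m inch 'ROWS' [FORCE]. ROWS is JSON, a list that holds one entry, the list of rows, each a list of 5 numbers: the closure, from 0 (fully open) to 1 (shut), then the shift along the tool's x, y, z in mm, then the turn about the tool's z in degrees. A call has 1 to 12 rows; each row shifts and turns the pose as measured when the row begins, along the tool's axes as they then stand; what a row does not reach is not made up. A row lasts 1/10 s, in which the tool goes at most 50 mm and 8.59 degrees, less where a joint would pass 70% of its speed; a pose out of reach is approached as far as the arm can. A call with a gripper value outside its range is refused whole. The fingers move at their own pace and stop on an object; FORCE is the grip in N (left out, the last holds). Time passes only in rows, so rows that do not move let the fingers close. It gives the time, the measured TCP pose, the force and the opening at its end, in the units of the state.
- arm.observe(): the state, without advancing time (a new reading comes with each control period).
- eyes.get_image(name): name is "scene" or "top"; returns a dict with "frame" (384x512x3 uint8, blue, green, red), "intrinsics" (3x3 intrinsics, pixels), "rvec" (rotation vector, rad) and "tvec" (3), from world to camera coordinates, as OpenCV has them. Camera axes: x right, y down, z forward; pixel columns grow to the right and rows downward; lengths in m; the calibration is good to about 2 mm. A picture is of the moment at which its call begins. There is no depth.
- workorder.sign_off(): hands the job in, once; it reports no verdict.
The state is a dict: "clock": time; "joints": joint angles; "dq": joint speeds; "joint_efforts": joint torques, N m; "position": TCP position; "ee_rot": TCP orientation; "force": force on the tool from outside, world axes, zero at the start; "ft_torque": the same for the moment, N m; "width": opening from 0.0 (shut) to 1.0 (fully open).
Only numpy, scipy, OpenCV 4.12 (cv2) and the standard library are available. Lean on these libraries where they do the work, as an engineer would, in place of code of your own. Each camera call takes 0.05 s, during which the arm holds its last target.

## Task

Lift the battery pack out of its sloped charging dock, lay it flat on the rubber mat with its steel catch upward and let go, then take it by its middle and set it in the aluminium test cradle, catch end against the sprung contact plate. Swing the latch's wire loop over so that its crossbar drops behind the pack's catch, then throw the lever back and fully down past its toggle point, so that it stays down by itself with the pack drawn tight against the plate. Leave the jar, the metal can and the spool standing.

Things in the scene. Friction and masses are not known exactly. Their poses are not given: they have to be found in the camera images.
- pack_mid (a point): Centre of the battery pack: grey plastic block 130 long (its x) x 50 wide (y) x 46 mm high (z), about 0.45 kg. Its -x end is the contact end (two brass strips), nearest the catch. At the start it stands in the dock, contact end up, leaning 25 degrees from vertical: its x axis is the dock's x axis turned 65 degrees downward. It comes out along its own -x.
- pack: The pack's body, same axes, origin at the centre of its underside (23 mm under its centre). A steel hook-shaped catch, 24 mm wide, stands on its top (+z) face: 18 mm tall, body at x -45 to -35 mm, with a 4 mm lip at its top overhanging towards +x; the underside of the lip is 13 mm above the pack's face.
- seat (a point): Point on the pack where the crossbar's centre belongs when hooked: 5 mm above the pack's top face and 5 mm beyond the catch's +x face; at x -30, y 0, z +28 mm from the pack's centre, in the pack's frame.
- dock: Charging dock, fixed: black base 150 x 94 x 14 mm with a sloped grey well that holds the pack's lower 35 mm with about 3 mm of slack (back wall under the pack's lower half, side walls). Origin on the bench, z up; the pack's top leans towards the dock's -x, its catch faces +x and up.
- mat: Black rubber mat, fixed flat on the bench, 170 (x) x 170 (y) x 3 mm thick, origin at the centre of its underside. The pack is laid here first.
- cradle: Aluminium test cradle, fixed, base from x -145 to 155, 90 wide, 12 mm thick. Origin on the bench under the free face of the sprung plate, mid-width; +x runs along the trough away from the plate, z up. Pack floor at z 12 mm; side walls 12 mm tall, 56 mm apart at the floor, flaring to 65 at their tops; end wall, as tall, at x 140 (10 mm of lengthwise slack). The pack's x axis goes along the cradle's x.
- lever_pivot (a point): Fixed lever pivot on the cradle at x -45, y 0, z 36 mm in the cradle's frame; axis along the cradle's y.
- lever (a joint): Latch lever angle, rad: 0 fully open (handle up, leaning 10 degrees towards the cradle's +x), 1.745 closed at its stop (handle level, pointing to -x). With the loop hooked the toggle point is near 1.54. It stays where left unless pulled. It may start up to 0.22 closed; the loop's reach is then up to 6 mm short, and pulling the loop forward draws the lever fully open.
- lever_tip (a point): End of the lever's handle, on its centre line, 90 mm from the pivot. The handle is a flat bar with a black grip on its outer 50 mm, 24 mm wide and 12 mm thick.
- loop_pin (a point): Hinge of the loop on the lever, 30 mm from the lever pivot, 32 degrees farther towards closed than the handle: with the lever at 0 it is at x -56, z 64 mm in the cradle's frame.
- loop (a joint): Angle of the loop about its pin relative to the lever, rad: 0 thrown back (28 degrees back from upright with the lever open), growing as it swings forward over the handle's end; about 2.06 when level over the pack with the lever open. Slight friction holds it near upright; lower than about 40 degrees above level it sinks by its weight.
- loop_bar (a point): Middle of the loop's crossbar, a bar 10 mm thick along the cradle's y. The loop is a steel wire U, 64 mm wide between leg centres, 107 mm from pin to crossbar. Its legs pass outside the pack.
- plate (a joint): How far the sprung contact plate is pressed in, m: 0 free, about 0.007 when latched (spring 4.5 N/mm). It is 44 mm wide, from z 15 to 61 mm, and faces the cradle's +x.
- jar: Bystander: glass jar 60 mm wide, 85 mm tall, with a steel lid; origin under its centre.
- capacitor: Bystander: bare aluminium can 44 mm wide, 75 mm tall; origin under its centre.
- spool: Bystander: white spool 56 mm wide, 46 mm tall, standing; origin under its centre.
Things that resemble listed ones, but are neither listed nor needed, are in the scene too. What is shaped like the pack but red is not meant.

How it is judged:
By the outcome, as a careful person would: the job done as asked, in the order asked, and still so for the second after the job is handed in, with the robot touching nothing.
It also fails if it takes over 72 s, if anything falls off the work surface, if the arm or the gripper's body presses on something with over 40 N, if the wrist force passes 120 N, or if a joint passes its speed limit or range.

## Working session

There is one attempt and no reset: what is moved stays moved. The work goes in short steps, Python scripts to look and compute and a shell command to move; the robot and the scene stay as the last step left them, time stands still between calls to the robot, and variables do not carry over. Pictures are saved under pics/ and viewed, and the job is handed in when it is done.

```bash
ls -la; mkdir -p pics
cat > h.py <<'E'
import numpy as np, cv2
from cell import arm, eyes, workorder
from scipy.spatial.transform import Rotation as R
def cam(n): return eyes.get_image(n)
def ray(im,u,v):
    K=np.array(im["intrinsics"]);Rm=cv2.Rodrigues(np.array(im["rvec"],float))[0];t=np.array(im["tvec"],float).ravel()
    d=Rm.T@np.linalg.inv(K)@np.array([u,v,1.]);return -Rm.T@t,d
def at_z(im,u,v,z):
    c,d=ray(im,u,v);return c+d*(z-c[2])/d[2]
def proj(im,P):
    P=np.atleast_2d(np.array(P,float))
    return cv2.projectPoints(P,np.array(im["rvec"],float),np.array(im["tvec"],float),np.array(im["intrinsics"],float),None)[0].reshape(-1,2)
E
python3 - <<'E'
from h import *
s=arm.observe()
print({k:np.round(v,3) for k,v in s.items()}, arm.grasp_offset, [a for a in dir(arm) if a[0]!='_'])
for n in("scene","top"):
    im=cam(n);cv2.imwrite(f"pics/{n}0.png",im["frame"]);np.save(f"pics/{n}0.npy",im,allow_pickle=True)
    print(n,ray(im,0,0)[0],np.array(im["intrinsics"]).round(1).tolist(),ray(im,256,192)[1])
E
```

```text
total 12
drwxr-xr-x  3 agent agent 4096 Dec  6 09:43 .
drwxr-xr-x 23 root  root  4096 Dec  6 09:43 ..
drwxr-xr-x  2 agent agent 4096 Dec  6 09:43 pics
{'clock': np.float64(0.0), 'joints': array([ 1.226,  0.435,  0.025,  1.574, -0.012,  1.134, -0.075]), 'dq': array([-0.001,  0.001,  0.002, -0.   , -0.   ,  0.001, -0.001]), 'joint_efforts': array([-1.0000e-03, -6.6784e+01,  9.8500e-01, -3.1446e+01, -6.1000e-02,
        4.3000e-02,  0.0000e+00]), 'position': array([ 0.149, -0.606,  0.226]), 'ee_rot': array([-3.117e+00, -3.790e-01,  1.000e-03]), 'force': array([ 0.172, -0.325,  0.308]), 'ft_torque': array([-0.035, -0.007, -0.024]), 'width': np.float64(1.002)} 0.0188 ['PlanningError', 'grasp_offset', 'observe']
scene [ 1.15096524 -0.03103408  0.8040898 ] [[347.4, 0.0, 255.0], [0.0, 347.4, 187.4], [0.0, 0.0, 1.0]] [-0.67065348  0.04437182 -0.74056764]
top [0.32950108 0.01460223 1.22482302] [[405.5, 0.0, 252.2], [0.0, 405.5, 193.6], [0.0, 0.0, 1.0]] [ 0.16623232 -0.02207361 -0.98589168]
```

Run:
```python
import cv2
for n in("scene","top"):
    f=cv2.imread(f"pics/{n}0.png");cv2.imwrite(f"pics/{n}0b.png",cv2.resize(f,(800,600),interpolation=cv2.INTER_CUBIC))
```

```text
(no output)
```

View pics/scene0b.png

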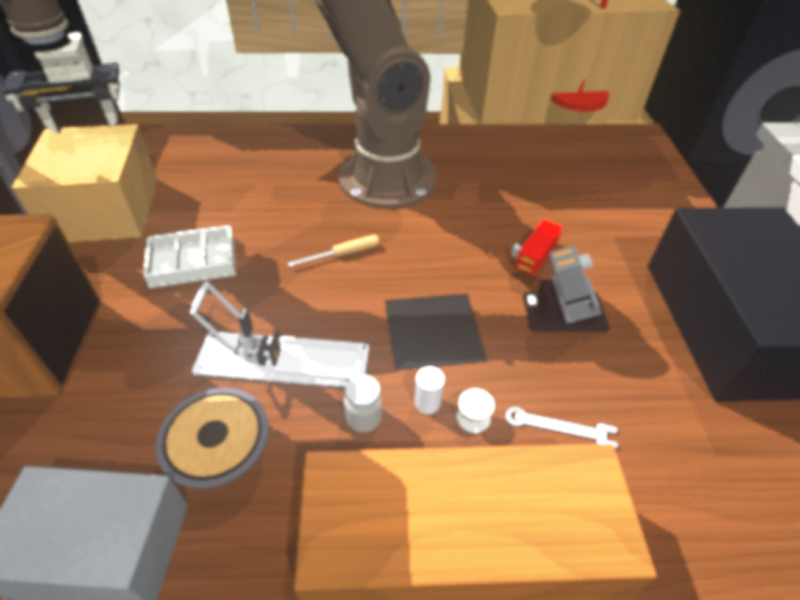

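View pics/top0b.png

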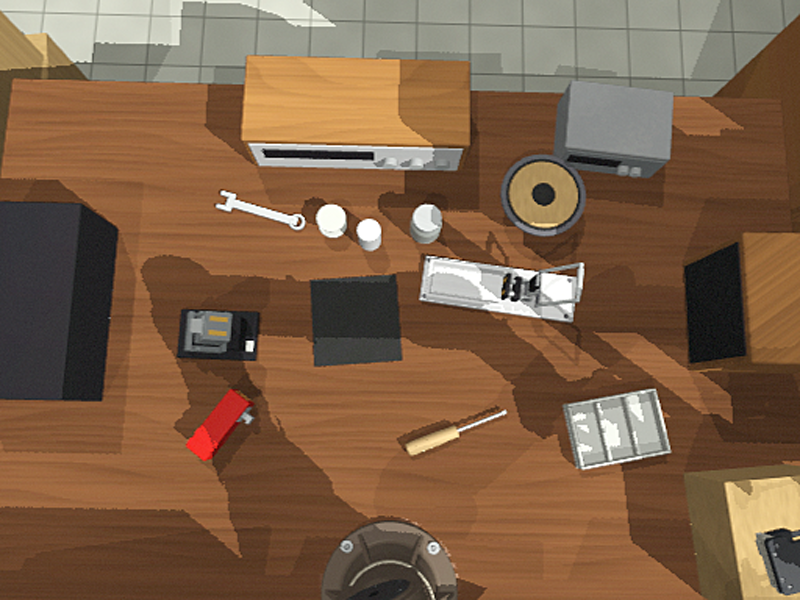

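Run:
```python
import cv2
t=cv2.imread("pics/top0.png");s=cv2.imread("pics/scene0.png")
def crop(f,x0,y0,x1,y1,k,n):
    c=cv2.resize(f[y0:y1,x0:x1],None,fx=k,fy=k,interpolation=cv2.INTER_CUBIC)
    for i in range(x0-x0%10+10,x1,10):
        cv2.line(c,((i-x0)*k,0),((i-x0)*k,6 if i%50 else 14),(0,255,255),1)
        if i%20==0: cv2.putText(c,str(i),((i-x0)*k-10,24),0,.4,(0,255,255),1)
    for j in range(y0-y0%10+10,y1,10):
        cv2.line(c,(0,(j-y0)*k),(6,(j-y0)*k),(0,255,255),1)
        if j%20==0: cv2.putText(c,str(j),(8,(j-y0)*k+4),0,.4,(0,255,255),1)
    cv2.imwrite(n,c)
crop(t,100,165,265,240,4,"pics/t_dock.png") 
crop(t,255,120,385,220,6,"pics/t_cradle.png")
crop(s,315,130,405,225,6,"pics/s_dock.png")
crop(s,115,175,245,255,6,"pics/s_cradle.png")
```

```text
(no output)
```

View pics/t_dock.png

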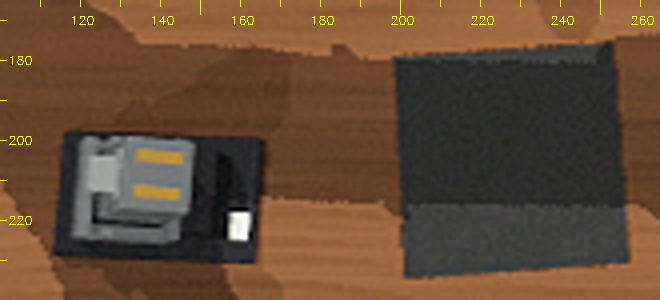

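View pics/t_cradle.png

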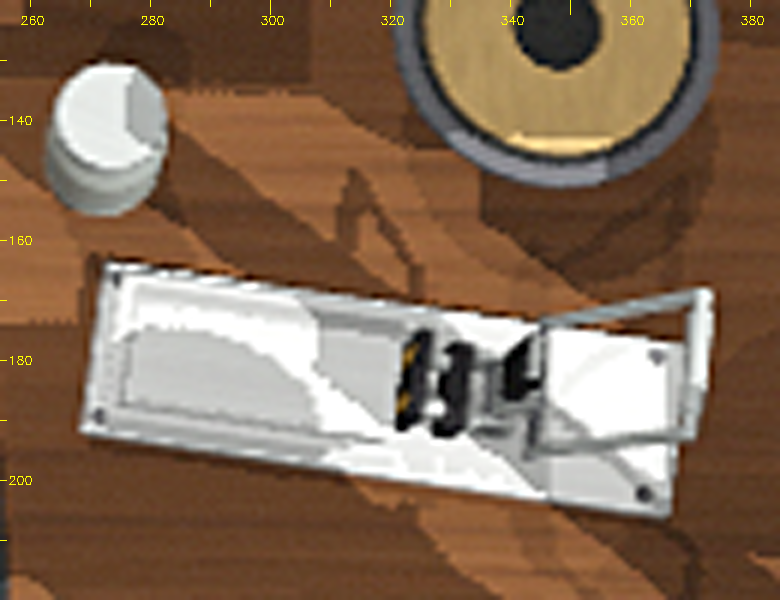

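View pics/s_dock.png

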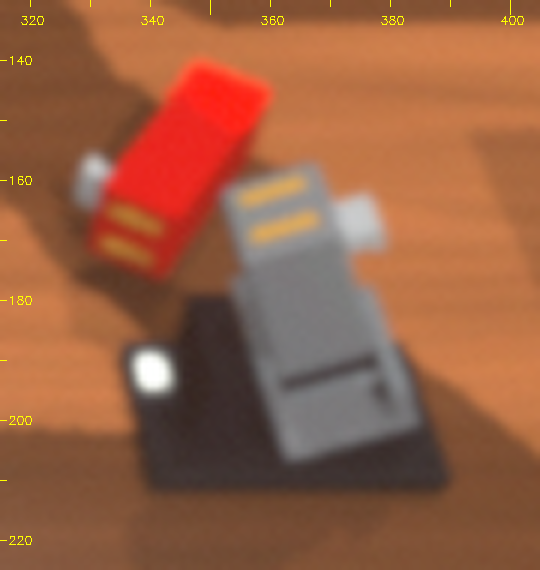

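View pics/s_cradle.png

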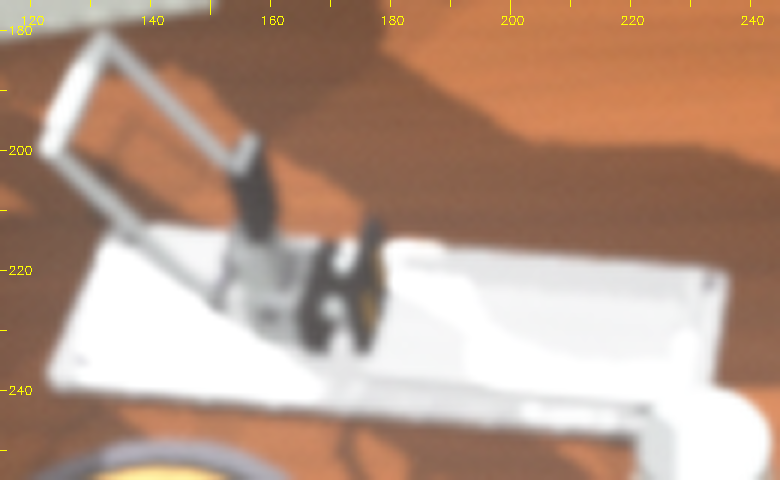

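```bash
cat > fit.py <<'E'
from h import *
from scipy.optimize import least_squares
top=np.load("pics/top0.npy",allow_pickle=True).item();sc=np.load("pics/scene0.npy",allow_pickle=True).item()
def T(p,L):
    c,s=np.cos(p[2]),np.sin(p[2]);L=np.atleast_2d(L)
    return np.c_[p[0]+c*L[:,0]-s*L[:,1],p[1]+s*L[:,0]+c*L[:,1],L[:,2]]
def fit(obs,p0):
    def f(p): return np.concatenate([(proj(im,T(p,L))-np.array(uv)).ravel() for im,L,uv in obs])
    r=least_squares(f,p0,loss='soft_l1');print(r.x.round(4),np.degrees(r.x[2]).round(2),"res",r.fun.reshape(-1,2).round(1).tolist());return r.x
h=np.pi/2
C=fit([(top,[[.155,-.045,.012],[.155,.045,.012],[-.145,.045,.012],[-.145,-.045,.012]],[(272.5,163.5),(268.5,192.5),(366.5,205.5),(369,178)]),
 (sc,[[.155,-.045,.012],[-.145,.045,.012]],[(236.5,220.5),(123,239)])] if 0 else
 [(top,[[.155,-.045,.012],[.155,.045,.012],[-.145,.045,.012],[-.145,-.045,.012]],[(272.5,163.5),(268.5,192.5),(366.5,205.5),(369,178)])],[.5,-.1,h])
print("scene check",proj(sc,T(C,[[.155,-.045,.012],[.155,.045,.012],[-.145,.045,.012],[-.145,-.045,.012]])).round(1).tolist())
D=fit([(top,[[.075,-.047,.014],[-.075,-.047,.014],[-.075,.047,.014],[.075,.047,.014]],[(116.2,198),(166,200),(164.2,230.5),(113.4,229)])],[.4,.4,h])
print("scene dock",proj(sc,T(D,[[.075,-.047,.014],[-.075,-.047,.014],[-.075,.047,.014],[.075,.047,.014]])).round(1).tolist())
M=fit([(top,[[.085,-.085,.003],[-.085,-.085,.003],[-.085,.085,.003],[.085,.085,.003]],[(198.5,179.5),(253.5,175.5),(257,230.5),(201,234.5)])],[.4,.1,h])
np.savez("poses.npz",C=C,D=D,M=M)
# pack top contact-end centre in dock via end corners at top; brass strips
for uv in [(132,201),(148,201),(147,219),(131,217)]: print(uv,at_z(top,*uv,.15).round(3))
def tri(a,b):
    A=[];B=[]
    c1,d1=ray(top,*a);c2,d2=ray(sc,*b)
    s=np.linalg.lstsq(np.c_[d1,-d2],c2-c1,rcond=None)[0];p,q=c1+s[0]*d1,c2+s[1]*d2
    return (p+q)/2,np.linalg.norm(p-q)
def inv(p,P): c,s=np.cos(p[2]),np.sin(p[2]);d=P[:2]-p[:2];return np.array([c*d[0]+s*d[1],-s*d[0]+c*d[1],P[2]])
for n,a,b,F in [("strip far",(139.5,203.8),(360.5,161.8),D),("strip near",(139.5,213),(362,168.2),D),("barL(-y)",(371.5,169),(132,181.5),C),("barR",(370,192),(123,200),C),("jar lid",(273,140),(233.5,244),C)]:
    P,e=tri(a,b);print(n,P.round(4),"err",e.round(4),"local",inv(F,P).round(4))
E
python3 fit.py
```

```text
[ 0.56   -0.2096  1.4505] 83.11 res [[-0.2, 0.2], [-0.1, -0.2], [-0.0, 0.7], [0.2, -0.7]]
scene check [[230.2, 244.5], [234.2, 218.2], [131.7, 210.3], [121.1, 235.7]]
[0.4585 0.3329 1.5585] 89.3 res [[-0.0, -0.1], [0.2, -0.4], [-0.1, 0.3], [0.0, 0.2]]
scene dock [[388.1, 207.7], [338.2, 208.0], [332.5, 185.0], [379.6, 184.7]]
[0.4946 0.073  1.6596] 95.09 res [[-0.3, -0.4], [0.0, 0.0], [0.4, 0.2], [-0.1, 0.1]]
(132, 201) [0.479 0.321 0.15 ]
(148, 201) [0.48  0.278 0.15 ]
(147, 219) [0.432 0.278 0.15 ]
(131, 217) [0.436 0.32  0.15 ]
strip far [0.4696 0.2955 0.1675] err 0.0002 local [-0.0373 -0.0116  0.1675]
strip near [0.4512 0.3099 0.125 ] err 0.0091 local [-0.0231  0.007   0.125 ]
barL(-y) [ 0.567 -0.297  0.205] err 0.0171 local [-0.086  -0.0175  0.205 ]
barR [ 0.5286 -0.3407  0.092 ] err 0.0104 local [-0.1339  0.0154  0.092 ]
jar lid [ 0.6746 -0.0537  0.0913] err 0.0073 local [ 0.1686 -0.0951  0.0913]
```

```bash
cat > fp.py <<'E'
from fit import *
c,s=np.cos(np.radians(65)),np.sin(np.radians(65))
X=np.array([c,0,-s]);Z=np.array([s,0,c]);Y=np.array([0,1,0.])
def loc(p,L): return np.array(p)+L[0]*X+L[1]*Y+L[2]*Z
off=np.array([2,2.8])
tp=[((-.065,-.025,-.023),(148,200)),((-.065,.025,-.023),(147.5,219))]
sp=[((-.065,.025,-.023),(352.5,162)),((-.065,.025,.023),(368.5,158)),((-.065,-.025,.023),(373.5,169.5)),((-.065,-.025,-.023),(357,175))]
def f(p):
    r=[proj(top,T(D,loc(p,L)))[0]-uv for L,uv in tp]+[proj(sc,T(D,loc(p,L)))[0]+off-uv for L,uv in sp]
    return np.concatenate(r)
r=least_squares(f,[0,0,.1]);print("pack centre local",r.x.round(4),r.fun.reshape(-1,2).round(1).tolist())
P=r.x
print("world centre",T(D,P)[0].round(4),"contact end",T(D,loc(P,(-.065,0,0)))[0].round(4),"catch",T(D,loc(P,(-.04,0,.041)))[0].round(4))
print("lower end back edge z",loc(P,(.065,0,-.023)).round(4),loc(P,(.065,0,.023)).round(4))
E
python3 fp.py | tail -3
```

```text
pack centre local [-0.0037 -0.0007  0.093 ] [[-0.2, 0.1], [-1.0, -0.4], [-0.2, 0.5], [0.1, -0.6], [-0.4, 0.2], [-0.8, -0.1]]
world centre [0.4592 0.3293 0.093 ] contact end [0.4588 0.3018 0.1519] catch [0.4594 0.3495 0.1466]
lower end back edge z [ 0.003  -0.0007  0.0244] [ 0.0446 -0.0007  0.0438]
```

```bash
cat > st.py <<'E'
from h import *
import sys
def state():
    s=arm.observe();Rm=R.from_rotvec(s["ee_rot"]).as_matrix();return s,Rm
if __name__=="__main__":
    s,Rm=state();p=np.array(s["position"])
    print("t",round(float(s["clock"]),2),"TCP",p.round(4),"yaw(tool y in world)",np.degrees(np.arctan2(Rm[1,1],Rm[0,1])).round(1),"F",np.round(s["force"],1),"w",round(float(s["width"]),3),"q",np.round(s["joints"],2))
    if len(sys.argv)>1:
        tgt=np.array(eval(sys.argv[1]));print("toolshift mm",(Rm.T@(tgt-p)*1000).round(1))
    if len(sys.argv)>2:
        a=np.degrees(np.arctan2(Rm[1,1],Rm[0,1]));d=-(float(sys.argv[2])-a);d=(d+90)%180-90;print("turn deg about tool z",round(d,1))
    if len(sys.argv)<2: print(Rm.round(2).tolist())
E
python3 st.py; python3 st.py '[0.15,-.607,.33]' -0.7;  python3 st.py '[0.459,.3124,.3]' -0.7
```

```text
t 0.1 TCP [ 0.1495 -0.6064  0.226 ] yaw(tool y in world) -76.1 F [ 0.6 -0.2  0. ] w 1.003 q [ 1.23  0.44  0.02  1.57 -0.01  1.13 -0.08]
[[0.97, 0.24, -0.0], [0.24, -0.97, 0.0], [-0.0, -0.0, -1.0]]
t 0.1 TCP [ 0.1495 -0.6064  0.226 ] yaw(tool y in world) -76.1 F [ 0.6 -0.2  0. ] w 1.003 q [ 1.23  0.44  0.02  1.57 -0.01  1.13 -0.08]
toolshift mm [   0.3    0.6 -104. ]
turn deg about tool z -75.4
t 0.1 TCP [ 0.1495 -0.6064  0.226 ] yaw(tool y in world) -76.1 F [ 0.6 -0.2  0. ] w 1.003 q [ 1.23  0.44  0.02  1.57 -0.01  1.13 -0.08]
toolshift mm [ 520.4 -818.1  -72.9]
turn deg about tool z -75.4
```

```bash
python3 -m inch '[[[0,0,0,-50,0],[0,0,0,-50,0],[0,40,0,0,-8],[0,40,0,0,-8],[0,40,0,0,-8],[0,30,0,0,-8],[0,20,10,0,-8],[0,0,20,0,-8],[0,0,30,0,-8],[0,0,30,0,-8],[0,0,30,0,-8],[0,0,0,0,-3.4]]]' 20; python3 st.py '[0.459,.3124,.3]' -0.7
```

```text
clock: 1.3
position: [0.4126, -0.5709, 0.3235]
ee_rot: [-2.173, -2.253, -0.007]
force: [-0.0, 0.1, 0.3]
width: 0.999
t 1.3 TCP [ 0.4126 -0.5709  0.3235] yaw(tool y in world) 2.1 F [-0.   0.1  0.3] w 0.999 q [ 1.03  0.55 -0.29  1.16  0.15  1.46  0.8 ]
toolshift mm [880.7  78.5  33.2]
turn deg about tool z 2.8
```

```bash
python3 -m inch '[[[0,50,5,0,2.8],[0,50,5,0,0],[0,50,5,0,0],[0,50,5,0,0],[0,50,5,0,0],[0,50,5,0,0],[0,50,5,0,0],[0,50,5,0,0],[0,50,5,0,0],[0,50,5,0,0],[0,50,0,0,0],[0,50,0,0,0]]]'; python3 st.py '[0.459,.3124,.3]' -0.7
```

```text
clock: 2.5
position: [0.4641, 0.0216, 0.3227]
ee_rot: [-2.232, -2.181, 0.0]
force: [1.0, -0.0, 0.6]
width: 0.996
t 2.5 TCP [0.4641 0.0216 0.3227] yaw(tool y in world) -1.3 F [ 1.  -0.   0.6] w 0.996 q [ 0.38  0.16 -0.61  1.74  0.08  1.28 -0.27]
toolshift mm [290.3 -11.5  27.1]
turn deg about tool z -0.6
```

```bash
python3 -m inch '[[[0,48,-2,0,-0.6],[0,48,-2,0,0],[0,48,-2,0,0],[0,48,-2,0,0],[0,48,-2,10,0],[0,45,-1,15,0],[0,0,0,0,0],[0,0,0,0,0]]]'
python3 - <<'E'
from h import *
for n in("scene","top"):
    im=cam(n);cv2.imwrite(f"pics/{n}1.png",im["frame"]);np.save(f"pics/{n}1.npy",im,allow_pickle=True)
t=cv2.imread("pics/top1.png");s=cv2.imread("pics/scene1.png")
a=cv2.resize(t[150:260,80:200],None,fx=5,fy=5,interpolation=cv2.INTER_CUBIC);b=cv2.resize(s[60:220,300:430],None,fx=4,fy=4,interpolation=cv2.INTER_CUBIC)
cv2.imwrite("pics/t1c.png",a);cv2.imwrite("pics/s1c.png",b)
p=np.array(arm.observe()["position"])
for n in("scene","top"):
    im=np.load(f"pics/{n}1.npy",allow_pickle=True).item();print(n,proj(im,[p,p+[.046,0,0],p-[.046,0,0]]).round(1).tolist())
E
python3 st.py '[0.459,.3124,.11]' -0.7
```

```text
clock: 3.3
position: [0.4511, 0.3243, 0.2998]
ee_rot: [-2.21, -2.2, 0.002]
force: [0.3, 0.6, -1.0]
width: 0.998
scene [[382.8, 117.2], [388.4, 128.7], [377.6, 106.5]]
top [[111.9, 203.5], [113.4, 183.8], [110.4, 223.6]]
t 3.4 TCP [0.4514 0.3233 0.3002] yaw(tool y in world) -0.4 F [ 0.6 -0.4  0.5] w 1.003 q [-0.16  0.37 -0.74  1.58  0.23  1.29 -0.94]
toolshift mm [-13.9  10.9 189.8]
turn deg about tool z 0.3
```

View pics/t1c.png

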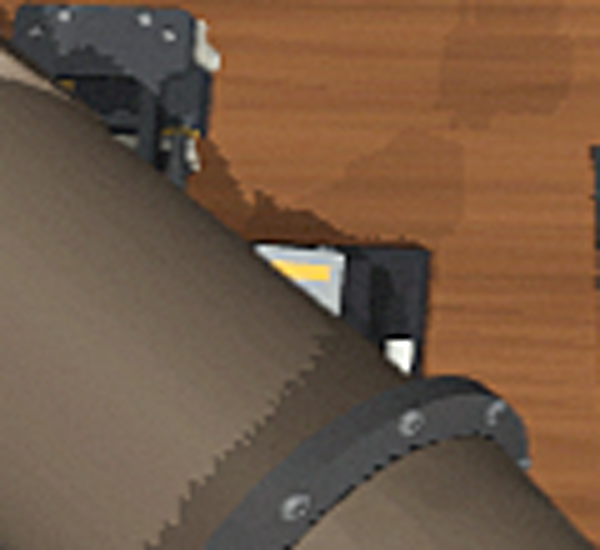

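View pics/s1c.png

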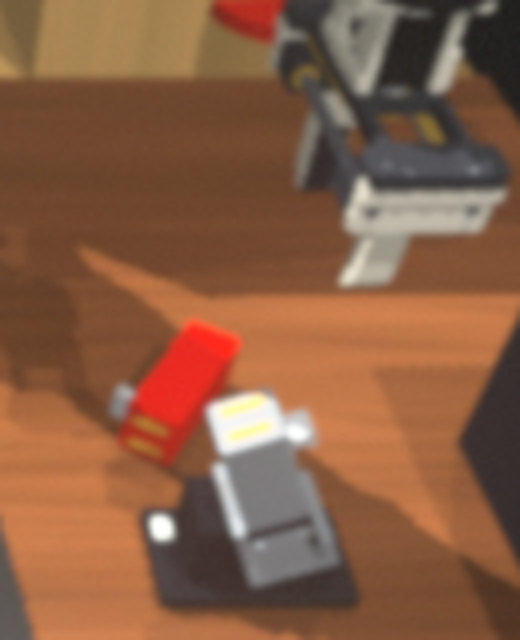

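Run:
```python
from h import *
top=np.load("pics/top0.npy",allow_pickle=True).item();sc=np.load("pics/scene0.npy",allow_pickle=True).item()
for n,im in(("top",top),("scene",sc)): print(n,proj(im,[[0,0,0],[.1,0,0],[0,.1,0],[0,-.1,0],[-.1,0,0],[0,0,.1]]).round(1).tolist())
c=cv2.resize(top["frame"][310:384,190:310],None,fx=6,fy=6,interpolation=cv2.INTER_CUBIC);cv2.imwrite("pics/base_t.png",c)
c=cv2.resize(sc["frame"][70:140,200:300],None,fx=6,fy=6,interpolation=cv2.INTER_CUBIC);cv2.imwrite("pics/base_s.png",c)
```

```text
top [[248.1, 377.4], [248.8, 340.7], [213.0, 376.8], [283.2, 378.0], [247.4, 415.2], [248.4, 388.4]]
scene [[247.3, 112.8], [247.9, 128.4], [272.5, 112.7], [221.9, 112.9], [246.7, 98.7], [247.4, 90.4]]
```

View pics/base_t.png

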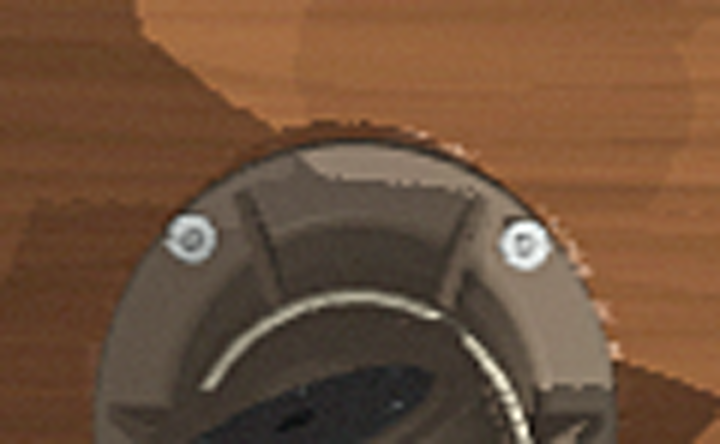

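View pics/base_s.png

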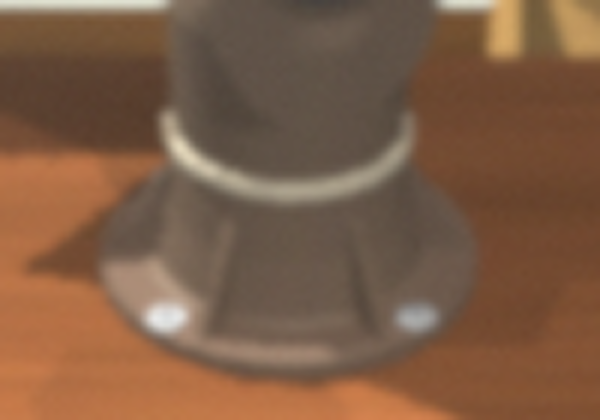

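Run:
```python
from h import *
top=np.load("pics/top1.npy",allow_pickle=True).item();sc=np.load("pics/scene1.npy",allow_pickle=True).item()
for z in(.366,.39,.42,.45): print(z,proj(top,[[.546,.286,z],[.546,.361,z]]).round(1).tolist(),proj(sc,[[.546,.286,z],[.546,.361,z]]).round(1).tolist())
p=np.array([.4512,.3238,.3]); 
for d in(.046,.065): print(d,proj(sc,[p+[d,-.0095,0],p+[d,.0095,0]]).round(1).tolist())
c=cv2.resize(sc["frame"][60:140,360:440],None,fx=8,fy=8,interpolation=cv2.INTER_NEAREST);cv2.imwrite("pics/grip_s.png",c)
c=cv2.resize(top["frame"][140:200,70:140],None,fx=8,fy=8,interpolation=cv2.INTER_NEAREST);cv2.imwrite("pics/grip_t.png",c)
```

```text
0.366 [[122.6, 156.5], [87.8, 155.7]] [[387.4, 118.1], [421.6, 117.9]]
0.39 [[119.2, 153.6], [83.4, 152.8]] [[390.8, 108.6], [425.9, 108.4]]
0.42 [[114.7, 149.8], [77.6, 148.9]] [[395.4, 96.1], [431.5, 96.0]]
0.45 [[109.8, 145.7], [71.4, 144.8]] [[400.2, 82.8], [437.4, 82.7]]
0.046 [[384.7, 128.7], [392.5, 128.6]]
0.065 [[387.1, 133.7], [395.0, 133.6]]
```

View pics/grip_s.png

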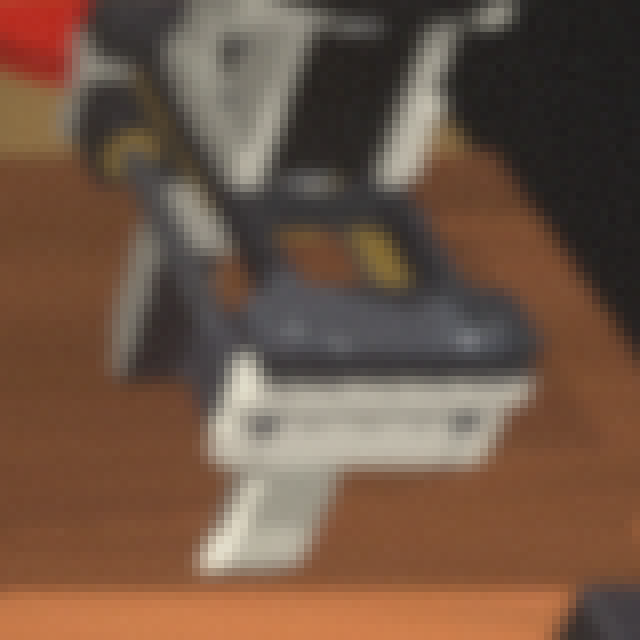

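View pics/grip_t.png

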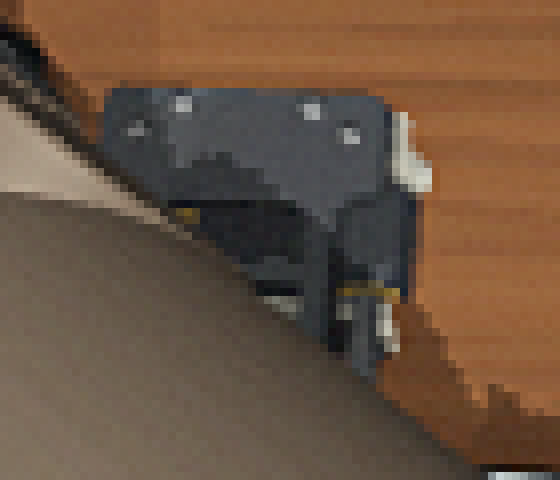

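```bash
python3 -m inch '[[[0,-11,9,0,0.3],[0,0,0,45,0],[0,0,0,45,0],[0,0,0,40,0],[0,0,0,0,0],[0,0,0,0,0]]]'; python3 st.py '[0.459,.3124,.11]' -0.7
```

```text
clock: 4.0
position: [0.4688, 0.3017, 0.1707]
ee_rot: [-2.244, -2.177, -0.009]
force: [0.2, 0.8, -0.2]
width: 1.0
t 4.0 TCP [0.4688 0.3017 0.1707] yaw(tool y in world) -1.8 F [ 0.2  0.8 -0.2] w 1.0 q [-0.16  0.47 -0.69  1.77  0.33  1.01 -1.  ]
toolshift mm [ 9.6 -9.8 61. ]
turn deg about tool z -1.1
```

```bash
python3 -m inch '[[[0,9,-8,0,-1],[0,0,0,30,0],[0,0,0,28,0],[0,0,0,0,0]]]'; python3 st.py '[0.460,.3134,.11]' -0.7
cat > snap.py <<'E'
from h import *
import sys
# snap.py tag cam x0 y0 x1 y1 k
tag,n=sys.argv[1:3];x0,y0,x1,y1,k=map(int,sys.argv[3:8])
im=cam(n);np.save(f"pics/{tag}.npy",im,allow_pickle=True)
c=cv2.resize(im["frame"][y0:y1,x0:x1],None,fx=k,fy=k,interpolation=cv2.INTER_CUBIC)
for i in range(x0-x0%10+10,x1,10):
    cv2.line(c,((i-x0)*k,0),((i-x0)*k,6),(0,255,255),1); i%20==0 and cv2.putText(c,str(i),((i-x0)*k-10,20),0,.4,(0,255,255),1)
for j in range(y0-y0%10+10,y1,10):
    cv2.line(c,(0,(j-y0)*k),(6,(j-y0)*k),(0,255,255),1); j%20==0 and cv2.putText(c,str(j),(8,(j-y0)*k+4),0,.4,(0,255,255),1)
cv2.imwrite(f"pics/{tag}.png",c)
E
python3 snap.py d1 scene 310 90 430 230 4
```

```text
clock: 4.4
position: [0.4654, 0.3156, 0.1213]
ee_rot: [-2.229, -2.197, -0.031]
force: [0.5, -0.5, 0.7]
width: 1.0
t 4.4 TCP [0.4654 0.3156 0.1213] yaw(tool y in world) -0.8 F [ 0.5 -0.5  0.7] w 1.0 q [-0.21  0.53 -0.66  1.83  0.39  0.9  -1.06]
toolshift mm [-2.5 -5.5 11.3]
turn deg about tool z -0.1
```

View pics/d1.png

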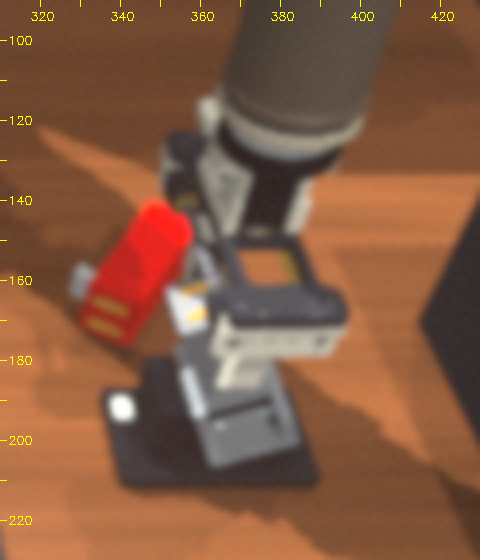

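```bash
python3 -m inch '[[[0,-2,-5,9,0],[0.6,0,0,0,0],[0.6,0,0,0,0],[0.6,0,0,0,0],[0.6,0,0,0,0],[0.6,0,0,0,0],[0.6,0,0,0,0]]]' 35; python3 st.py '[0.460,.3134,.11]' -0.7
```

```text
clock: 5.15
position: [0.4631, 0.3178, 0.1206]
ee_rot: [-2.229, -2.199, -0.05]
force: [0.9, 0.6, -1.6]
width: 0.545
t 5.15 TCP [0.4631 0.3178 0.1206] yaw(tool y in world) -0.8 F [ 0.9  0.6 -1.6] w 0.545 q [-0.21  0.52 -0.67  1.84  0.4   0.88 -1.07]
toolshift mm [-4.7 -3.2 10.4]
turn deg about tool z -0.1
```

```bash
sed -i 's/print("t",/print("tilt: toolz",Rm[:,2].round(3));print("t",/' st.py; python3 -m inch '[[[0.7,-4,0,-9,0],[0.7,-6,0,-14,0],[0.7,-8.5,0,-18,0],[0.7,-8.5,0,-18,0]]]' 40; python3 st.py '[0.4946,.114,.2]' -0.7;python3 snap.py d2 scene 310 70 430 210 4
```

```text
clock: 5.55
position: [0.4598, 0.2882, 0.1801]
ee_rot: [-2.224, -2.2, -0.044]
force: [0.2, 0.9, -4.4]
width: 0.544
tilt: toolz [ 0.011  0.029 -1.   ]
t 5.55 TCP [0.4598 0.2882 0.1801] yaw(tool y in world) -0.6 F [ 0.2  0.9 -4.4] w 0.544 q [-0.12  0.43 -0.71  1.81  0.32  0.99 -0.96]
toolshift mm [-173.2   36.9  -24.6]
turn deg about tool z 0.1
```

View pics/d2.png

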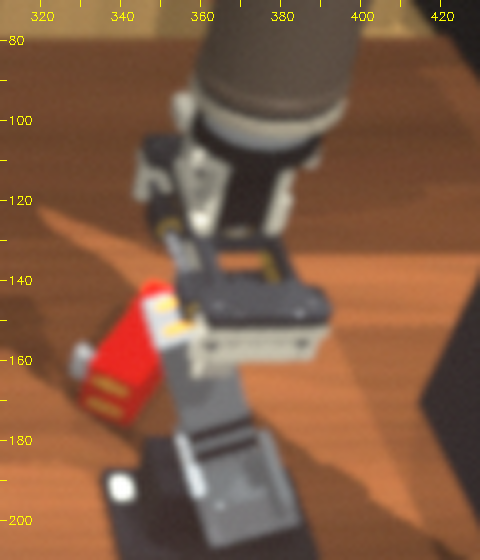

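```bash
python3 -m inch '[[[0.7,-15,0,-30,0],[0.7,-30,8,-15,0],[0.7,-40,10,0,0],[0.7,-40,10,0,0],[0.7,-40,10,0,0],[0.7,0,0,0,0],[0.7,0,0,0,0]]]'; python3 st.py '[0.497,.12,.12]' -0.7;python3 snap.py d3 scene 220 70 380 210 4
```

```text
clock: 6.3
position: [0.497, 0.1107, 0.2286]
ee_rot: [-2.232, -2.201, -0.048]
force: [-0.4, 1.2, -3.8]
width: 0.544
tilt: toolz [ 0.017  0.026 -1.   ]
t 6.3 TCP [0.497  0.1107 0.2286] yaw(tool y in world) -0.8 F [-0.4  1.2 -3.8] w 0.544 q [ 0.25  0.32 -0.71  1.82  0.22  1.06 -0.55]
toolshift mm [  6.4  -1.9 108.8]
turn deg about tool z -0.1
```

View pics/d3.png

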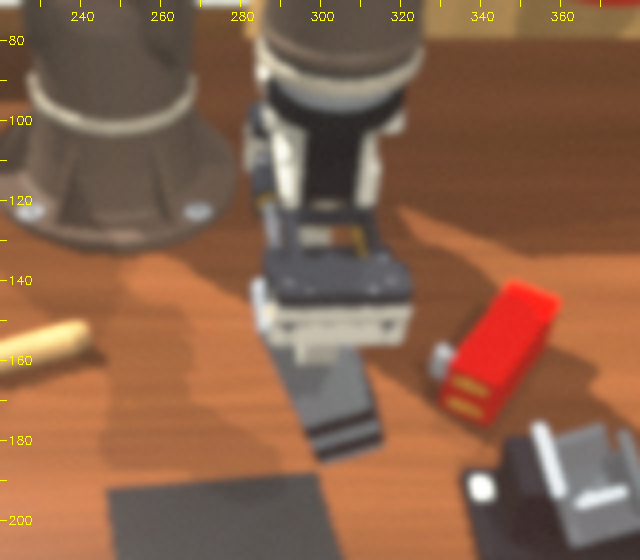

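```bash
python3 -m inch '[[[0.7,5,0,40,0],[0.7,2,0,40,0],[0.7,0,0,20,0],[0.7,0,0,10,0],[0.7,0,0,0,0]]]'; python3 st.py '[0.497,.12,.098]' -0.7;python3 snap.py d4 scene 220 70 380 220 4
```

```text
clock: 6.85
position: [0.4995, 0.1248, 0.1173]
ee_rot: [-2.228, -2.208, -0.053]
force: [0.1, 0.6, -2.6]
width: 0.541
tilt: toolz [ 0.021  0.027 -0.999]
t 6.85 TCP [0.4995 0.1248 0.1173] yaw(tool y in world) -0.5 F [ 0.1  0.6 -2.6] w 0.541 q [ 0.16  0.45 -0.65  1.95  0.35  0.82 -0.69]
toolshift mm [-5.4 -2.9 19.1]
turn deg about tool z 0.2
```

View pics/d4.png

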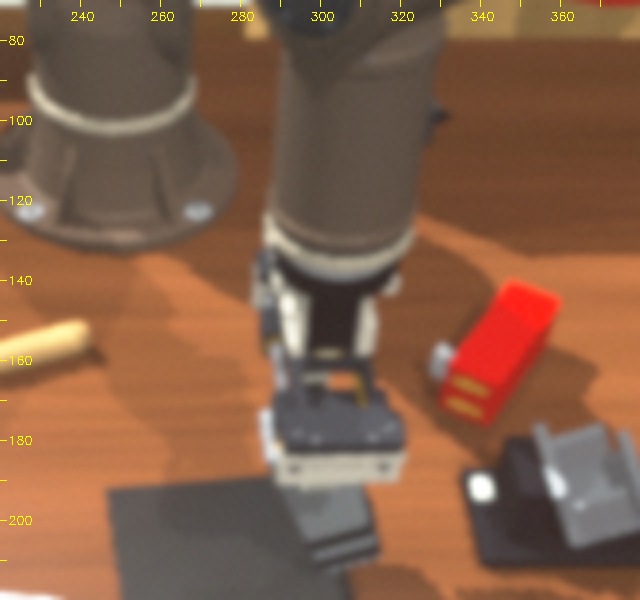

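```bash
python3 -m inch '[[[0.7,-10,0,0,0],[0.7,0,0,8,0],[0.7,0,0,6,0],[0.7,0,0,0,0]]]'; python3 st.py '[0.497,.115,.098]' -0.7
```

```text
clock: 7.3
position: [0.5026, 0.1151, 0.1063]
ee_rot: [-2.232, -2.21, -0.062]
force: [-0.7, -0.1, -2.6]
width: 0.545
tilt: toolz [ 0.028  0.028 -0.999]
t 7.3 TCP [0.5026 0.1151 0.1063] yaw(tool y in world) -0.6 F [-0.7 -0.1 -2.6] w 0.545 q [ 0.17  0.46 -0.64  1.97  0.37  0.79 -0.68]
toolshift mm [-0.4 -5.9  8.1]
turn deg about tool z 0.1
```

```bash
python3 -m inch '[[[0.7,0,-3,6,0],[0.7,0,0,5,0],[0.7,0,0,0,0]]]'; python3 st.py '[0.497,.115,.098]' -0.7;  python3 -m inch '[[[0.7,0,0,4,0],[0.7,0,0,4,0],[0.7,0,0,0,0]]]'
```

```text
clock: 7.6
position: [0.5029, 0.1162, 0.0991]
ee_rot: [2.229, 2.205, 0.07]
force: [-1.3, -0.4, -3.2]
width: 0.545
tilt: toolz [ 0.036  0.028 -0.999]
t 7.6 TCP [0.5029 0.1162 0.0991] yaw(tool y in world) -0.6 F [-1.3 -0.4 -3.2] w 0.545 q [ 0.16  0.47 -0.63  1.98  0.38  0.76 -0.7 ]
toolshift mm [-1.3 -5.9  0.8]
turn deg about tool z 0.1
clock: 7.9
position: [0.5059, 0.1174, 0.0986]
ee_rot: [2.223, 2.199, 0.077]
force: [0.0, -0.3, -4.2]
width: 0.556
```

```bash
python3 snap.py d5 scene 220 100 380 230 5; python3 st.py
```

```text
tilt: toolz [ 0.045  0.025 -0.999]
t 7.95 TCP [0.5062 0.1176 0.0985] yaw(tool y in world) -0.7 F [-0.1  0.6 -2.7] w 0.554 q [ 0.15  0.47 -0.63  1.98  0.39  0.75 -0.71]
[[0.01, 1.0, 0.05], [1.0, -0.01, 0.03], [0.03, 0.05, -1.0]]
```

View pics/d5.png

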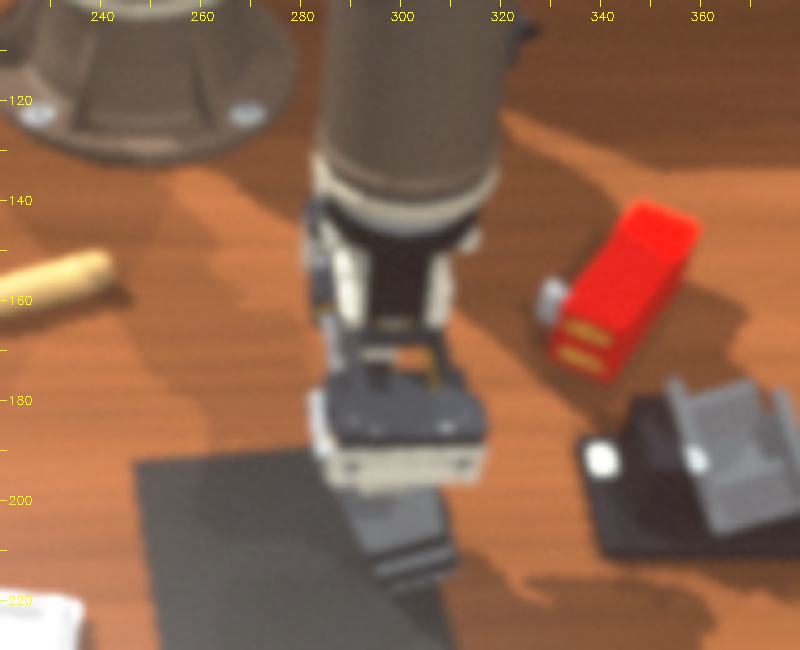

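```bash
python3 -m inch '[[[0.7,0,-4,10,0]]]';python3 -m inch '[[[0.7,0,0,0,0]]]'; python3 st.py
```

```text
clock: 8.05
position: [0.5052, 0.1185, 0.0917]
ee_rot: [2.22, 2.195, 0.085]
force: [-10.7, -7.7, 59.1]
width: 0.55
clock: 8.15
position: [0.5049, 0.1188, 0.0921]
ee_rot: [2.22, 2.195, 0.085]
force: [0.0, -0.3, -3.8]
width: 0.549
tilt: toolz [ 0.052  0.025 -0.998]
t 8.15 TCP [0.5049 0.1188 0.0921] yaw(tool y in world) -0.7 F [ 0.  -0.3 -3.8] w 0.549 q [ 0.14  0.47 -0.62  1.99  0.4   0.73 -0.73]
[[0.01, 1.0, 0.05], [1.0, -0.01, 0.02], [0.03, 0.05, -1.0]]
```

```bash
python3 -m inch '[[[0.7,-9.4,0,1.8,0],[0.7,-9.2,0,2.5,0],[0.7,-9,0,3.4,0]]]' 12; python3 st.py; python3 snap.py d6 scene 220 100 380 230 5
```

```text
clock: 8.45
position: [0.505, 0.0925, 0.0839]
ee_rot: [2.216, 2.199, 0.089]
force: [-1.3, -0.7, 5.6]
width: 0.547
tilt: toolz [ 0.054  0.027 -0.998]
t 8.45 TCP [0.505  0.0925 0.0839] yaw(tool y in world) -0.5 F [-1.3 -0.7  5.6] w 0.547 q [ 0.19  0.48 -0.61  2.02  0.41  0.7  -0.68]
[[0.01, 1.0, 0.05], [1.0, -0.01, 0.03], [0.03, 0.05, -1.0]]
```

View pics/d6.png

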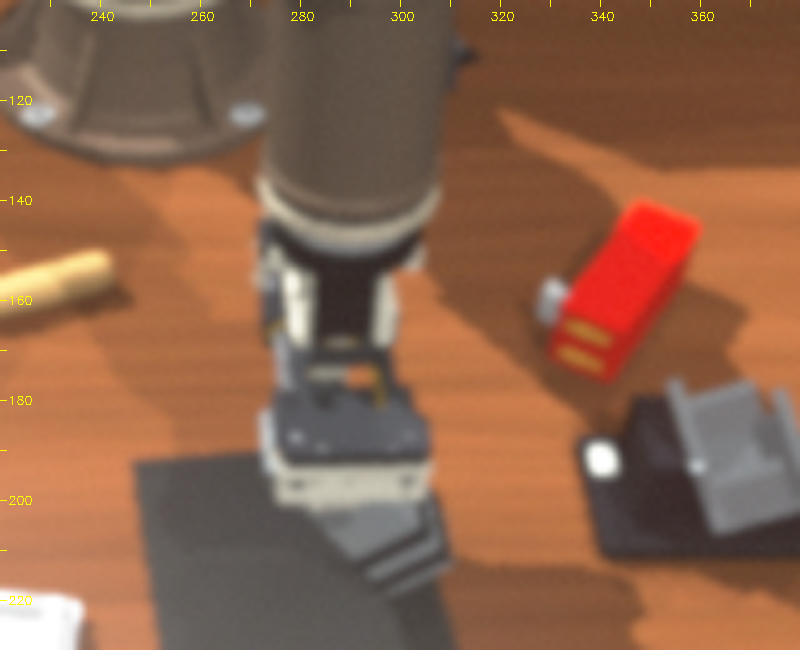

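Pivoting works: the bottom edge stays near (300–309, 215) on the mat while the pack rotates. Continue.

```bash
python3 -m inch '[[[0.7,-8.6,0,4,0],[0.7,-8.3,0,4.9,0],[0.7,-7.8,0,5.6,0],[0.7,-7.2,0,6.2,0]]]' 12; python3 st.py
```

```text
clock: 8.9
position: [0.5054, 0.0569, 0.0597]
ee_rot: [2.218, 2.197, 0.087]
force: [-1.0, 0.1, 1.0]
width: 0.544
tilt: toolz [ 0.052  0.026 -0.998]
t 8.9 TCP [0.5054 0.0569 0.0597] yaw(tool y in world) -0.6 F [-1.   0.1  1. ] w 0.544 q [ 0.24  0.51 -0.59  2.05  0.44  0.65 -0.64]
[[0.01, 1.0, 0.05], [1.0, -0.01, 0.03], [0.03, 0.05, -1.0]]
```

```bash
python3 -m inch '[[[0.7,-7,0,7.5,0],[0.7,-5.8,0,8,0],[0.7,-5,0,8.3,0]]]' 12; python3 st.py; python3 snap.py d7 scene 220 100 380 230 5
```

```text
clock: 9.2
position: [0.5065, 0.0373, 0.0329]
ee_rot: [2.219, 2.196, 0.086]
force: [-0.4, -1.0, 1.3]
width: 0.541
tilt: toolz [ 0.052  0.026 -0.998]
t 9.2 TCP [0.5065 0.0373 0.0329] yaw(tool y in world) -0.7 F [-0.4 -1.   1.3] w 0.541 q [ 0.25  0.55 -0.55  2.07  0.49  0.59 -0.64]
[[0.01, 1.0, 0.05], [1.0, -0.01, 0.03], [0.03, 0.05, -1.0]]
```

View pics/d7.png

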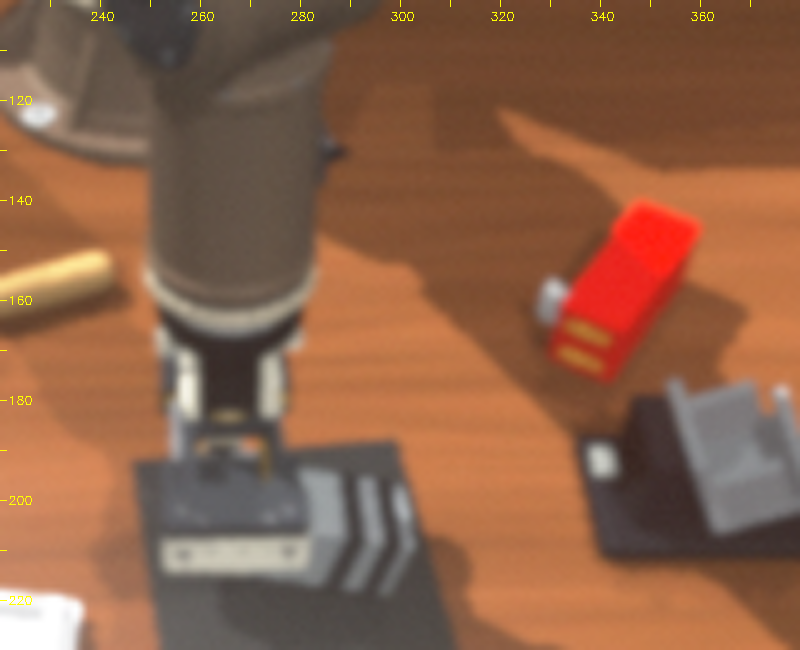

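```bash
python3 -m inch '[[[0.7,-4,0,8,0],[0.7,-3,0,7,0],[0.7,-1,0,4,0]]]' 12; python3 st.py; python3 -m inch '[[[0.5,0,0,0,0],[0.3,0,0,0,0],[0.2,0,0,0,0]]]' 12; python3 st.py
```

```text
clock: 9.55
position: [0.5073, 0.0289, 0.0107]
ee_rot: [2.221, 2.196, 0.085]
force: [0.3, -2.3, 1.1]
width: 0.548
tilt: toolz [ 0.051  0.026 -0.998]
t 9.55 TCP [0.5073 0.0289 0.0107] yaw(tool y in world) -0.7 F [ 0.3 -2.3  1.1] w 0.548 q [ 0.24  0.58 -0.52  2.08  0.52  0.55 -0.66]
[[0.01, 1.0, 0.05], [1.0, -0.01, 0.03], [0.03, 0.05, -1.0]]
clock: 9.85
position: [0.5076, 0.0296, 0.0104]
ee_rot: [2.22, 2.197, 0.086]
force: [-0.1, 0.2, 0.1]
width: 0.668
tilt: toolz [ 0.051  0.027 -0.998]
t 9.85 TCP [0.5076 0.0296 0.0104] yaw(tool y in world) -0.6 F [-0.1  0.2  0.1] w 0.668 q [ 0.24  0.58 -0.52  2.08  0.52  0.55 -0.66]
[[0.01, 1.0, 0.05], [1.0, -0.01, 0.03], [0.03, 0.05, -1.0]]
```

```bash
python3 -m inch '[[[0,0,0,0,0],[0,0,0,0,0],[0,0,0,-40,0],[0,0,0,-50,0],[0,0,0,-50,0],[0,0,0,-40,0],[0,0,-45,0,0],[0,0,-45,0,0],[0,50,0,0,0],[0,50,0,0,0],[0,50,0,0,0],[0,0,0,0,0]]]' 30; python3 st.py; python3 snap.py m1t top 180 120 390 250 3;python3 snap.py m1s scene 110 150 330 260 3
```

```text
clock: 11.05
position: [0.4078, 0.1764, 0.1993]
ee_rot: [2.227, 2.182, 0.092]
force: [0.7, 0.4, -0.5]
width: 0.998
tilt: toolz [ 0.058  0.025 -0.998]
t 11.05 TCP [0.4078 0.1764 0.1993] yaw(tool y in world) -1.2 F [ 0.7  0.4 -0.5] w 0.998 q [ 0.2   0.24 -0.85  2.03  0.24  0.91 -0.79]
[[0.02, 1.0, 0.06], [1.0, -0.02, 0.03], [0.03, 0.06, -1.0]]
```

View pics/m1t.png

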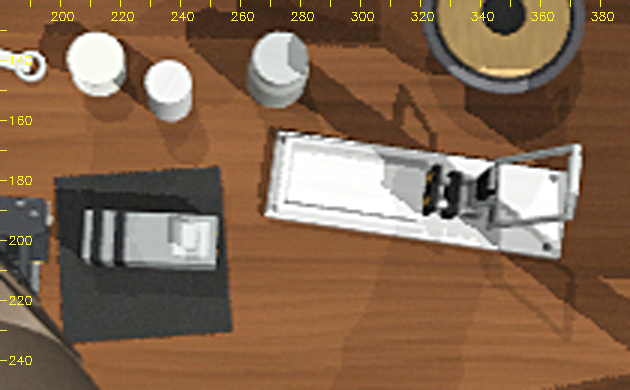

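View pics/m1s.png

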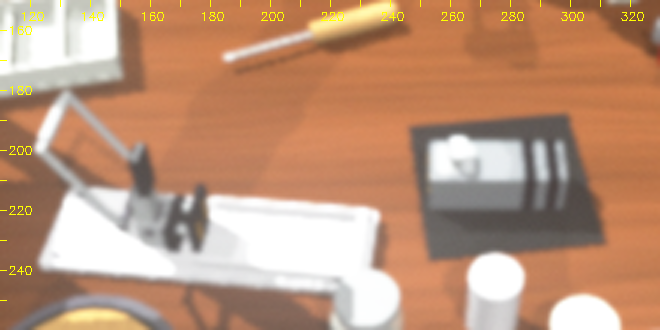

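```bash
cat > m1.py <<'E'
from fit import *
im=np.load("pics/m1t.npy",allow_pickle=True).item();s=np.load("pics/m1s.npy",allow_pickle=True).item()
L=[[.065,-.025,.049],[-.065,-.025,.049],[-.065,.025,.049],[.065,.025,.049]]
P=fit([(im,L,[(207.4,189.7),(252,190.7),(252,209.2),(207.4,208.2)])],[.5,.07,1.57])
print("scene pred",proj(s,T(P,L)).round(1).tolist())
E
python3 m1.py | tail -2
```

```text
[0.504  0.0649 1.5773] 90.37 res [[0.4, 1.0], [0.0, 0.7], [-0.2, -1.0], [-0.2, -0.6]]
scene pred [[297.8, 207.5], [251.9, 208.5], [251.2, 195.2], [295.6, 194.3]]
```

```bash
cat >> m1.py <<'E'
b=np.array([.0025,.002,0])
C=C.copy();C[:2]+=[.001+.0025,.001+.002];np.save("C.npy",C);print("C corrected",C)
P[:2]+=[.0025,.002];print("P",P)
print("jar",inv(C,at_z(im,(273),140,.085)+b).round(3))
Cu=C.copy();Cu[:2]-=[.0025,.002]  # in top cam coordinates
for lev in(0,.11,.22):
    th=np.radians(100-0)+0  # handle direction from +x
    a=np.radians(80)+lev; piv=np.array([-.045,.036])
    tip=piv+.09*np.array([np.cos(a),np.sin(a)]);pa=a+np.radians(32);pin=piv+.03*np.array([np.cos(pa),np.sin(pa)])
    la=np.radians(118)+lev;bar=pin+.107*np.array([np.cos(la),np.sin(la)])
    print(lev,"tip",tip.round(4),"pin",pin.round(4),"bar",bar.round(4),"px bar ends",proj(im,T(Cu,[[bar[0],-.032,bar[1]],[bar[0],.032,bar[1]]])).round(1).tolist(),"tip",proj(im,T(Cu,[[tip[0],0,tip[1]]])).round(1).tolist(),"pin",proj(im,T(Cu,[[pin[0],-.032,pin[1]],[pin[0],.032,pin[1]]])).round(1).tolist())
E
python3 m1.py | tail -6; python3 snap.py l1t top 300 150 380 220 8
```

```text
C corrected [ 0.56350562 -0.20658886  1.45050845]
P [0.50647831 0.06685635 1.57727265]
jar [ 0.164 -0.096  0.085]
0 tip [-0.0294  0.1246] pin [-0.0562  0.0638] bar [-0.1065  0.1583] px bar ends [[370.6, 168.8], [368.4, 191.8]] tip [[338.3, 178.7]] pin [[343.8, 173.5], [341.6, 194.8]]
0.11 tip [-0.0392  0.1258] pin [-0.0592  0.0624] bar [-0.1195  0.1508] px bar ends [[374.5, 170.0], [372.3, 193.0]] tip [[341.9, 179.1]] pin [[344.7, 173.8], [342.5, 195.0]]
0.22 tip [-0.0491  0.1259] pin [-0.062   0.0607] bar [-0.1317  0.1419] px bar ends [[377.9, 171.4], [375.8, 194.1]] tip [[345.4, 179.6]] pin [[345.5, 174.0], [343.3, 195.3]]
```

View pics/l1t.png

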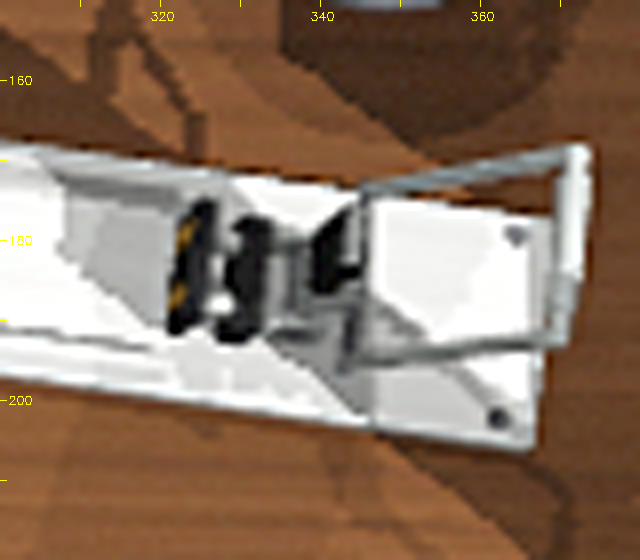

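```bash
python3 - <<'E'
from h import *
from fit import T
C=np.load("C.npy");im=np.load("pics/m1t.npy",allow_pickle=True).item()
Cu=C.copy();Cu[:2]-=[.0025,.002]
print(proj(im,T(Cu,[[0,-.022,.061],[0,.022,.061]])))
E
python3 st.py '[.5076,.0674,.1]' 0.4
```

```text
[ 0.56   -0.2096  1.4505] 83.11 res [[-0.2, 0.2], [-0.1, -0.2], [-0.0, 0.7], [0.2, -0.7]]
scene check [[230.2, 244.5], [234.2, 218.2], [131.7, 210.3], [121.1, 235.7]]
[0.4585 0.3329 1.5585] 89.3 res [[-0.0, -0.1], [0.2, -0.4], [-0.1, 0.3], [0.0, 0.2]]
scene dock [[388.1, 207.7], [338.2, 208.0], [332.5, 185.0], [379.6, 184.7]]
[0.4946 0.073  1.6596] 95.09 res [[-0.3, -0.4], [0.0, 0.0], [0.4, 0.2], [-0.1, 0.1]]
(132, 201) [0.479 0.321 0.15 ]
(148, 201) [0.48  0.278 0.15 ]
(147, 219) [0.432 0.278 0.15 ]
(131, 217) [0.436 0.32  0.15 ]
strip far [0.4696 0.2955 0.1675] err 0.0002 local [-0.0373 -0.0116  0.1675]
strip near [0.4512 0.3099 0.125 ] err 0.0091 local [-0.0231  0.007   0.125 ]
barL(-y) [ 0.567 -0.297  0.205] err 0.0171 local [-0.086  -0.0175  0.205 ]
barR [ 0.5286 -0.3407  0.092 ] err 0.0104 local [-0.1339  0.0154  0.092 ]
jar lid [ 0.6746 -0.0537  0.0913] err 0.0073 local [ 0.1686 -0.0951  0.0913]
[[324.26393159 174.33909401]
 [322.60131942 188.92882936]]
tilt: toolz [ 0.054  0.02  -0.998]
t 11.2 TCP [0.408  0.1687 0.1977] yaw(tool y in world) -1.6 F [-0.5 -1.3 -0.2] w 0.996 q [ 0.21  0.23 -0.84  2.03  0.24  0.91 -0.79]
toolshift mm [-100.6   96.9  101. ]
turn deg about tool z -2.0
```

```bash
python3 -m inch '[[[0,-34,33,0,-2],[0,-34,33,0,0],[0,-33,31,0,0],[0,0,0,35,0],[0,0,0,0,0]]]'; python3 st.py '[.5076,.0674,.019]' 0.4
```

```text
clock: 11.7
position: [0.5096, 0.0543, 0.1651]
ee_rot: [2.201, 2.2, 0.077]
force: [-1.2, -0.2, 0.1]
width: 0.999
tilt: toolz [ 0.055  0.014 -0.998]
t 11.7 TCP [0.5096 0.0543 0.1651] yaw(tool y in world) -0.1 F [-1.2 -0.2  0.1] w 0.999 q [ 0.37  0.39 -0.74  1.93  0.34  0.89 -0.54]
toolshift mm [ 11.  -10.1 146. ]
turn deg about tool z -0.5
```

```bash
python3 -m inch '[[[0,11,-3,0,-0.5],[0,0,-2,40,0],[0,0,-2,40,0],[0,0,-2,35,0],[0,0,0,0,0]]]'; python3 st.py '[.5076,.0674,.019]' 0.4
```

```text
clock: 12.2
position: [0.5079, 0.0695, 0.0541]
ee_rot: [2.187, 2.207, 0.085]
force: [-0.7, -0.9, -0.0]
width: 0.999
tilt: toolz [ 0.062  0.015 -0.998]
t 12.2 TCP [0.5079 0.0695 0.0541] yaw(tool y in world) 0.5 F [-0.7 -0.9 -0. ] w 0.999 q [ 0.23  0.53 -0.63  2.05  0.52  0.65 -0.73]
toolshift mm [-2.6 -2.5 35. ]
turn deg about tool z 0.1
```

```bash
python3 -m inch '[[[0,-2,-1,22,0],[0,0,-1,14,0],[0.4,0,0,0,0],[0.6,0,0,0,0],[0.7,0,0,0,0],[0.7,0,0,0,0],[0.7,0,0,0,0],[0.7,0,0,0,0]]]' 30; python3 st.py
```

```text
clock: 13.0
position: [0.5123, 0.0721, 0.028]
ee_rot: [2.177, 2.205, 0.099]
force: [-0.1, 0.0, -3.8]
width: 0.55
tilt: toolz [ 0.074  0.016 -0.997]
t 13.0 TCP [0.5123 0.0721 0.028 ] yaw(tool y in world) 0.7 F [-0.1  0.  -3.8] w 0.55 q [ 0.19  0.57 -0.58  2.07  0.58  0.59 -0.78]
[[-0.01, 1.0, 0.07], [1.0, 0.01, 0.02], [0.02, 0.07, -1.0]]
```

```bash
python3 -m inch '[[[0.7,0,0,-45,0],[0.7,0,0,-45,0],[0.7,-30,5,-35,4],[0.7,-45,15,0,3],[0.7,-45,15,0,0]]]' 40; python3 st.py '[.5739,-.1318,.13]' -6.9; python3 snap.py c1 scene 150 90 330 250 4
```

```text
clock: 13.5
position: [0.5294, -0.0473, 0.1566]
ee_rot: [2.304, 2.086, 0.102]
force: [1.5, -0.3, -3.5]
width: 0.548
tilt: toolz [ 0.07   0.02  -0.997]
t 13.5 TCP [ 0.5294 -0.0473  0.1566] yaw(tool y in world) -5.8 F [ 1.5 -0.3 -3.5] w 0.548 q [ 0.54  0.41 -0.7   1.91  0.33  0.87 -0.42]
toolshift mm [-80.4  50.8  28. ]
turn deg about tool z 1.1
```

View pics/c1.png

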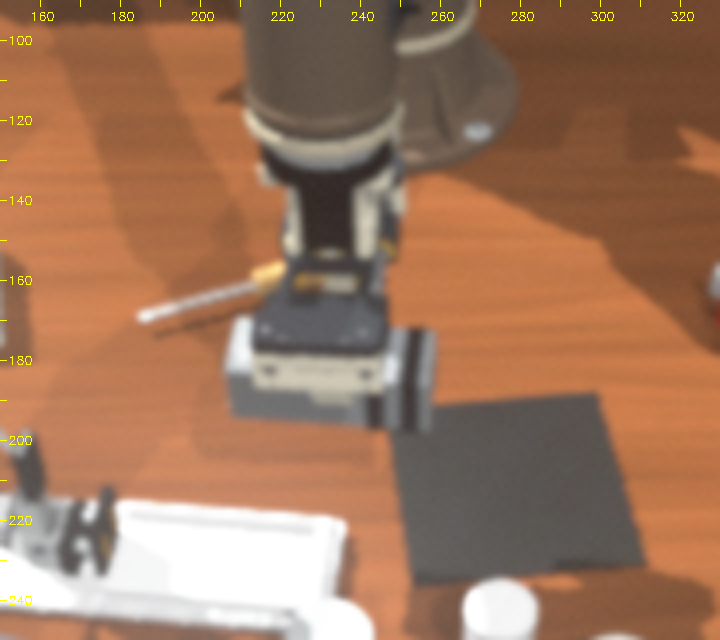

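```bash
python3 -m inch '[[[0.7,-38,24,0,1],[0.7,-38,24,0,0],[0.7,0,0,15,0]]]' 40; python3 st.py '[.5739,-.1318,.10]' -6.9
```

```text
clock: 13.85
position: [0.5693, -0.1401, 0.1431]
ee_rot: [2.333, 2.044, 0.096]
force: [0.2, 0.4, -3.7]
width: 0.551
tilt: toolz [ 0.072  0.012 -0.997]
t 13.85 TCP [ 0.5693 -0.1401  0.1431] yaw(tool y in world) -7.6 F [ 0.2  0.4 -3.7] w 0.551 q [ 0.63  0.5  -0.65  1.79  0.36  0.89 -0.3 ]
toolshift mm [ 8.   0.5 43.4]
turn deg about tool z -0.7
```

```bash
python3 -m inch '[[[0.7,8,1,0,-0.7],[0.7,0,-1,30,0],[0.7,0,-1,22,0]]]' 40; python3 st.py '[.5739,-.1318,.034]' -6.9; python3 snap.py c2 scene 110 130 280 260 4;python3 snap.py c2t top 240 130 400 230 4
```

```text
clock: 14.15
position: [0.5731, -0.1299, 0.0905]
ee_rot: [2.321, 2.058, 0.097]
force: [-1.0, 0.3, -3.8]
width: 0.553
tilt: toolz [ 0.072  0.013 -0.997]
t 14.15 TCP [ 0.5731 -0.1299  0.0905] yaw(tool y in world) -6.9 F [-1.   0.3 -3.8] w 0.553 q [ 0.58  0.57 -0.62  1.84  0.43  0.79 -0.36]
toolshift mm [-3.  -3.  56.4]
turn deg about tool z -0.0
```

View pics/c2.png

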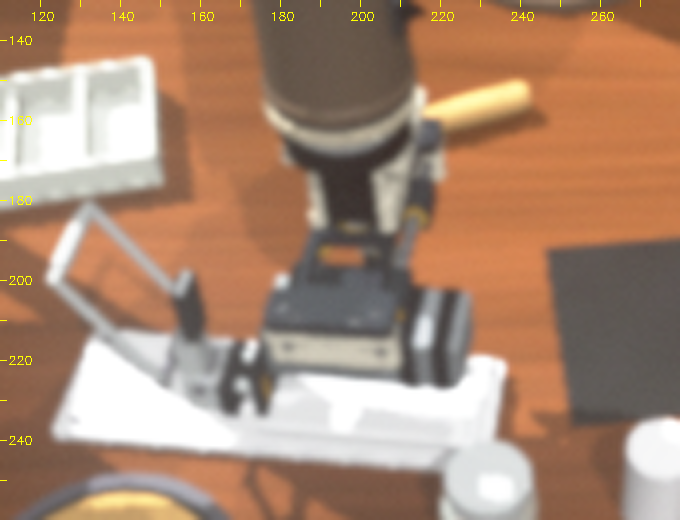

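View pics/c2t.png

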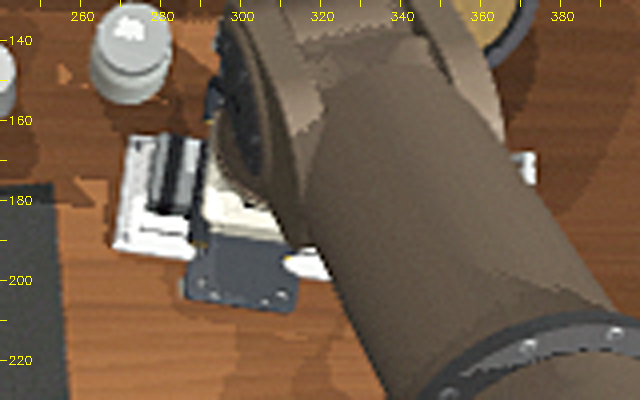

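```bash
cat > loc.py <<'E'
from h import *
def inv(p,P): c,s=np.cos(p[2]),np.sin(p[2]);d=P[:2]-p[:2];return np.array([c*d[0]+s*d[1],-s*d[0]+c*d[1],P[2]])
C=np.load("C.npy");B=np.array([.0025,.002,0])
E
python3 - <<'E'
from loc import *
im=np.load("pics/c2t.npy",allow_pickle=True).item()
for uv in[(278.6,163),(276.5,183),(290,163.5),(288,184.5)]: print(uv,inv(C,at_z(im,*uv,.1145)+B).round(4))
c=cv2.resize(im["frame"][155:195,265:300],None,fx=16,fy=16,interpolation=cv2.INTER_NEAREST);cv2.imwrite("pics/c2tt.png",c)
E
```

```text
(278.6, 163) [ 0.14   -0.0232  0.1145]
(276.5, 183) [0.1385 0.0344 0.1145]
(290, 163.5) [ 0.1081 -0.0264  0.1145]
(288, 184.5) [0.1061 0.0341 0.1145]
```

View pics/c2tt.png

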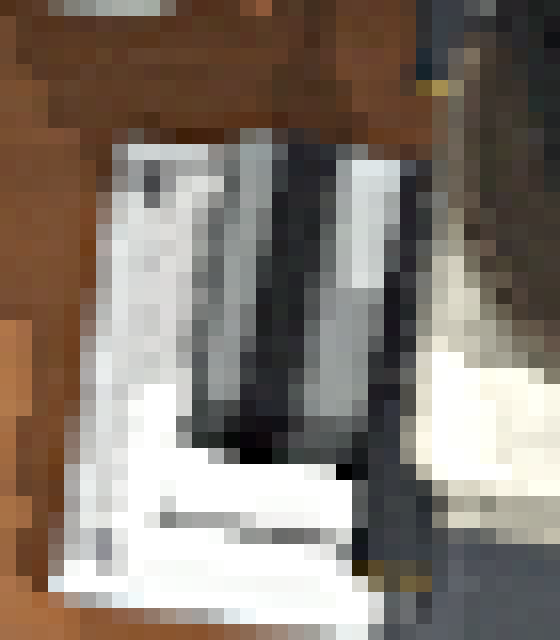

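Run:
```python
from loc import *
im=np.load("pics/c2t.npy",allow_pickle=True).item()
for uv in[(279.3,162.5),(277.1,180.0)]: print(uv,inv(C,at_z(im,*uv,.1145)+B).round(4))
print(inv(C,np.array([.5731-.0014,-.1299,.1])))
```

```text
(279.3, 162.5) [ 0.1383 -0.0249  0.1145]
(277.1, 180.0) [0.1379 0.0257 0.1145]
[0.07711802 0.00106734 0.1       ]
```

```bash
python3 -m inch '[[[0.7,-3,-1,22,0],[0.7,0,-1,14,0]]]' 40; python3 st.py '[.5735,-.1325,.034]' -6.9
```

```text
clock: 14.45
position: [0.5742, -0.1288, 0.0561]
ee_rot: [2.316, 2.063, 0.099]
force: [-0.9, 0.3, -3.2]
width: 0.551
tilt: toolz [ 0.073  0.014 -0.997]
t 14.45 TCP [ 0.5742 -0.1288  0.0561] yaw(tool y in world) -6.7 F [-0.9  0.3 -3.2] w 0.551 q [ 0.56  0.61 -0.59  1.87  0.47  0.73 -0.39]
toolshift mm [-4.3 -1.9 21.9]
turn deg about tool z 0.2
```

```bash
python3 -m inch '[[[0.7,-5,-1,8,0],[0.7,-1,-1,7,0]]]' 40; python3 st.py '[.5735,-.1325,.034]' -6.9;  python3 -m inch '[[[0.7,-1,-1,6,0]]]'; python3 st.py '[.5735,-.1325,.034]' -6.9
```

```text
clock: 14.65
position: [0.5732, -0.133, 0.0412]
ee_rot: [2.313, 2.066, 0.101]
force: [-1.0, -0.4, -3.3]
width: 0.551
tilt: toolz [ 0.074  0.014 -0.997]
t 14.65 TCP [ 0.5732 -0.133   0.0412] yaw(tool y in world) -6.5 F [-1.  -0.4 -3.3] w 0.551 q [ 0.55  0.63 -0.57  1.88  0.49  0.7  -0.4 ]
toolshift mm [ 0.3 -0.3  7.2]
turn deg about tool z 0.4
clock: 14.75
position: [0.5732, -0.1334, 0.0361]
ee_rot: [2.313, 2.065, 0.102]
force: [-20.1, 4.1, 59.3]
width: 0.549
tilt: toolz [ 0.075  0.014 -0.997]
t 14.75 TCP [ 0.5732 -0.1334  0.0361] yaw(tool y in world) -6.5 F [-20.1   4.1  59.3] w 0.549 q [ 0.55  0.64 -0.57  1.88  0.49  0.68 -0.4 ]
toolshift mm [0.9 0.  2.1]
turn deg about tool z 0.4
```

```bash
python3 -m inch '[[[0.7,0,0,0,0]]]' 15; python3 st.py;  python3 snap.py c3 scene 110 150 270 260 5;python3 snap.py c3t top 260 150 310 200 10
```

```text
clock: 14.85
position: [0.5735, -0.1334, 0.0364]
ee_rot: [2.312, 2.065, 0.102]
force: [0.5, -0.8, -4.0]
width: 0.556
tilt: toolz [ 0.076  0.014 -0.997]
t 14.85 TCP [ 0.5735 -0.1334  0.0364] yaw(tool y in world) -6.5 F [ 0.5 -0.8 -4. ] w 0.556 q [ 0.55  0.64 -0.57  1.88  0.49  0.68 -0.4 ]
[[0.11, 0.99, 0.08], [0.99, -0.11, 0.01], [0.02, 0.07, -1.0]]
```

View pics/c3.png

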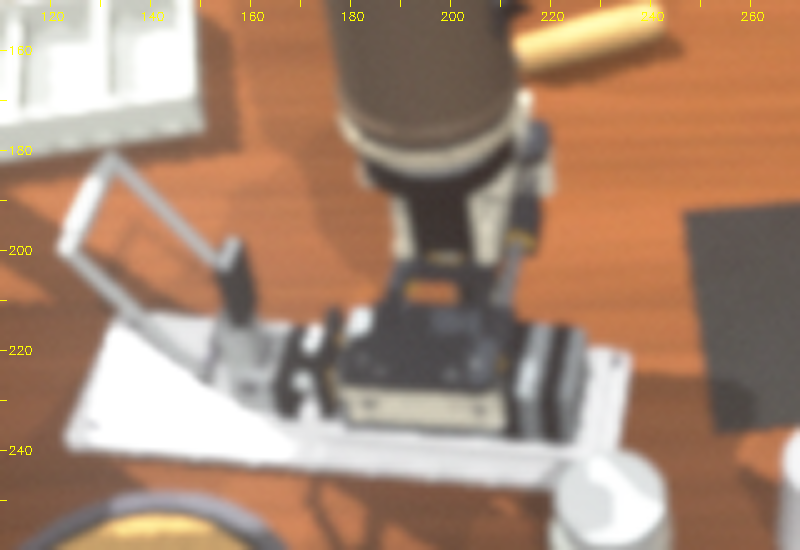

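View pics/c3t.png

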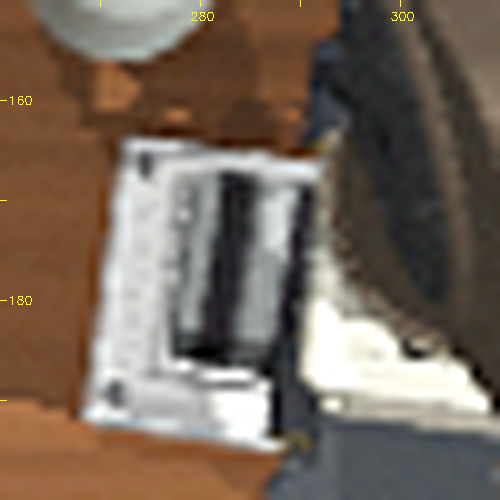

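```bash
python3 -m inch '[[[0.7,0,0,2,0],[0.5,0,0,0,0],[0.3,0,0,0,0],[0,0,0,0,0],[0,0,0,0,0],[0,0,0,0,0]]]' 5; python3 st.py;  python3 snap.py c4t top 260 150 310 200 10
```

```text
clock: 15.55
position: [0.5753, -0.1337, 0.036]
ee_rot: [2.31, 2.063, 0.106]
force: [-0.5, 0.1, -0.6]
width: 0.859
tilt: toolz [ 0.079  0.014 -0.997]
t 15.55 TCP [ 0.5753 -0.1337  0.036 ] yaw(tool y in world) -6.5 F [-0.5  0.1 -0.6] w 0.859 q [ 0.55  0.64 -0.56  1.88  0.49  0.68 -0.41]
[[0.11, 0.99, 0.08], [0.99, -0.11, 0.01], [0.02, 0.08, -1.0]]
```

View pics/c4t.png

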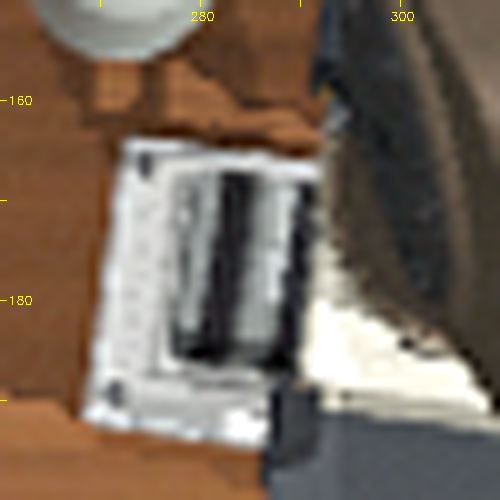

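```bash
python3 - <<'E'
from loc import *
im=np.load("pics/c4t.npy",allow_pickle=True).item()
for uv in[(277.8,166.7),(276.8,182.5),(278.5,166.7)]: print(uv,inv(C,at_z(im,*uv,.058)+B).round(4))
E
python3 -m inch '[[[0.5,0,0,0,0],[0.7,0,0,0,0],[0.7,0,0,0,0],[0.7,0,0,0,0],[0.7,-4,0,0,0],[0.7,-4,0,0,0]]]' 12; python3 st.py
```

```text
(277.8, 166.7) [ 0.1382 -0.026   0.058 ]
(276.8, 182.5) [0.135  0.0215 0.058 ]
(278.5, 166.7) [ 0.1362 -0.0263  0.058 ]
clock: 16.2
position: [0.5746, -0.1406, 0.036]
ee_rot: [2.309, 2.065, 0.107]
force: [-0.1, 2.4, 0.9]
width: 0.556
tilt: toolz [ 0.08   0.015 -0.997]
t 16.2 TCP [ 0.5746 -0.1406  0.036 ] yaw(tool y in world) -6.5 F [-0.1  2.4  0.9] w 0.556 q [ 0.56  0.64 -0.57  1.88  0.49  0.68 -0.39]
[[0.11, 0.99, 0.08], [0.99, -0.11, 0.01], [0.02, 0.08, -1.0]]
```

```bash
python3 -m inch '[[[0.7,-3,0,0,0]]]' 12; python3 st.py;python3 -m inch '[[[0.7,-3,0,0,0]]]' 12
```

```text
clock: 16.3
position: [0.5744, -0.1426, 0.036]
ee_rot: [2.309, 2.066, 0.109]
force: [-0.2, 8.7, 1.0]
width: 0.554
tilt: toolz [ 0.08   0.016 -0.997]
t 16.3 TCP [ 0.5744 -0.1426  0.036 ] yaw(tool y in world) -6.4 F [-0.2  8.7  1. ] w 0.554 q [ 0.57  0.64 -0.57  1.88  0.49  0.68 -0.38]
[[0.11, 0.99, 0.08], [0.99, -0.11, 0.02], [0.03, 0.08, -1.0]]
clock: 16.4
position: [0.5743, -0.1433, 0.036]
ee_rot: [2.309, 2.069, 0.113]
force: [0.2, 11.9, 1.7]
width: 0.559
```

```bash
python3 -m inch '[[[0.5,0,0,0,0],[0.3,0,0,0,0],[0.1,0,0,0,0],[0.0,0,0,0,0],[0,0,0,0,0],[0,0,0,-45,0],[0,0,0,-45,0],[0,0,0,-45,0],[0,0,0,-40,0],[0,30,-45,0,0],[0,30,-45,0,0],[0,30,-45,0,0]]]' 12; python3 st.py;  python3 snap.py e1t top 255 150 385 220 6;python3 snap.py e1s scene 110 160 260 260 5
```

```text
clock: 17.6
position: [0.4445, -0.0523, 0.2093]
ee_rot: [2.318, 2.053, 0.117]
force: [0.1, 1.2, 0.4]
width: 1.005
tilt: toolz [ 0.085  0.018 -0.996]
t 17.6 TCP [ 0.4445 -0.0523  0.2093] yaw(tool y in world) -7.0 F [0.1 1.2 0.4] w 1.005 q [ 0.73  0.21 -0.81  2.02  0.17  0.9  -0.29]
[[0.12, 0.99, 0.08], [0.99, -0.12, 0.02], [0.03, 0.08, -1.0]]
```

View pics/e1t.png

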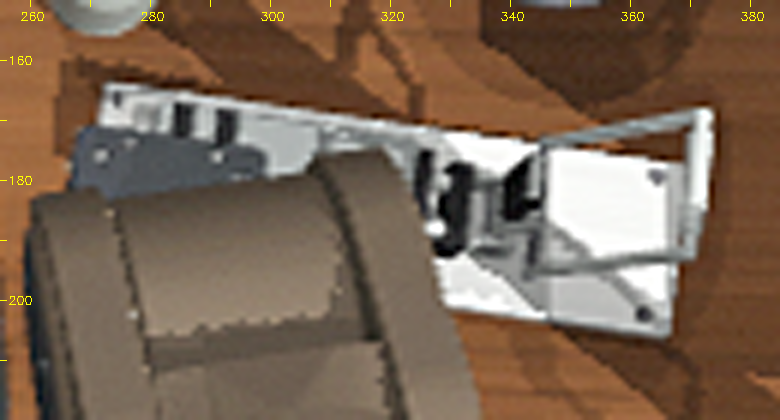

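View pics/e1s.png

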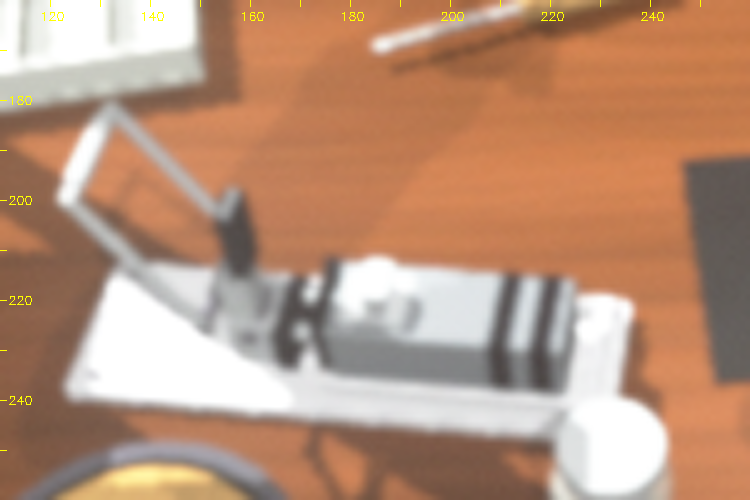

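```bash
cat > lv.py <<'E'
from loc import *
from fit import T
sc=np.load("pics/e1s.npy",allow_pickle=True).item();tp=np.load("pics/e1t.npy",allow_pickle=True).item()
Cu=C.copy();Cu[:2]-=B[:2]
def kin(lev,lo):
    a=np.radians(80)+lev; piv=np.array([-.045,.036])
    tip=piv+.09*np.array([np.cos(a),np.sin(a)]);pa=a+np.radians(32);pin=piv+.03*np.array([np.cos(pa),np.sin(pa)])
    la=np.radians(118)+lev-lo;bar=pin+.107*np.array([np.cos(la),np.sin(la)]);return tip,pin,bar
if __name__=="__main__":
  for lev in(0,.08,.15,.22):
   for lo in (0,.1):
    tip,pin,bar=kin(lev,lo)
    L=[[bar[0],-.032,bar[1]],[bar[0],.032,bar[1]],[pin[0],-.032,pin[1]],[pin[0],.032,pin[1]],[tip[0],0,tip[1]]]
    print(lev,lo,"top",proj(tp,T(Cu,L)).round(1).tolist(),"\n   scene",(proj(sc,T(C,L))).round(1).tolist())
E
python3 lv.py | grep -v res | tail -16;  python3 snap.py e2s scene 110 170 190 250 9
```

```text
0 0 top [[370.6, 168.8], [368.4, 191.8], [343.8, 173.5], [341.6, 194.8], [338.3, 178.7]] 
   scene [[123.7, 199.0], [132.1, 180.2], [151.6, 224.0], [158.2, 205.4], [160.8, 200.5]]
0 0.1 top [[367.5, 167.9], [365.3, 191.1], [343.8, 173.5], [341.6, 194.8], [338.3, 178.7]] 
   scene [[127.1, 198.0], [135.4, 179.3], [151.6, 224.0], [158.2, 205.4], [160.8, 200.5]]
0.08 0 top [[373.5, 169.7], [371.3, 192.7], [344.5, 173.7], [342.2, 195.0], [340.9, 179.0]] 
   scene [[120.4, 200.1], [128.9, 181.4], [150.8, 224.1], [157.4, 205.6], [157.9, 200.0]]
0.08 0.1 top [[370.7, 168.8], [368.5, 191.9], [344.5, 173.7], [342.2, 195.0], [340.9, 179.0]] 
   scene [[123.5, 199.0], [132.0, 180.2], [150.8, 224.1], [157.4, 205.6], [157.9, 200.0]]
0.15 0 top [[375.8, 170.5], [373.7, 193.4], [345.0, 173.9], [342.8, 195.1], [343.2, 179.3]] 
   scene [[117.8, 201.2], [126.4, 182.6], [150.2, 224.3], [156.9, 205.8], [155.5, 199.7]]
0.15 0.1 top [[373.2, 169.6], [371.1, 192.6], [345.0, 173.9], [342.8, 195.1], [343.2, 179.3]] 
   scene [[120.7, 199.9], [129.2, 181.2], [150.2, 224.3], [156.9, 205.8], [155.5, 199.7]]
0.22 0 top [[377.9, 171.4], [375.8, 194.1], [345.5, 174.0], [343.3, 195.3], [345.4, 179.6]] 
   scene [[115.4, 202.5], [124.1, 183.9], [149.6, 224.5], [156.3, 206.0], [153.1, 199.6]]
0.22 0.1 top [[375.6, 170.4], [373.4, 193.3], [345.5, 174.0], [343.3, 195.3], [345.4, 179.6]] 
   scene [[118.0, 201.1], [126.7, 182.4], [149.6, 224.5], [156.3, 206.0], [153.1, 199.6]]
```

View pics/e2s.png

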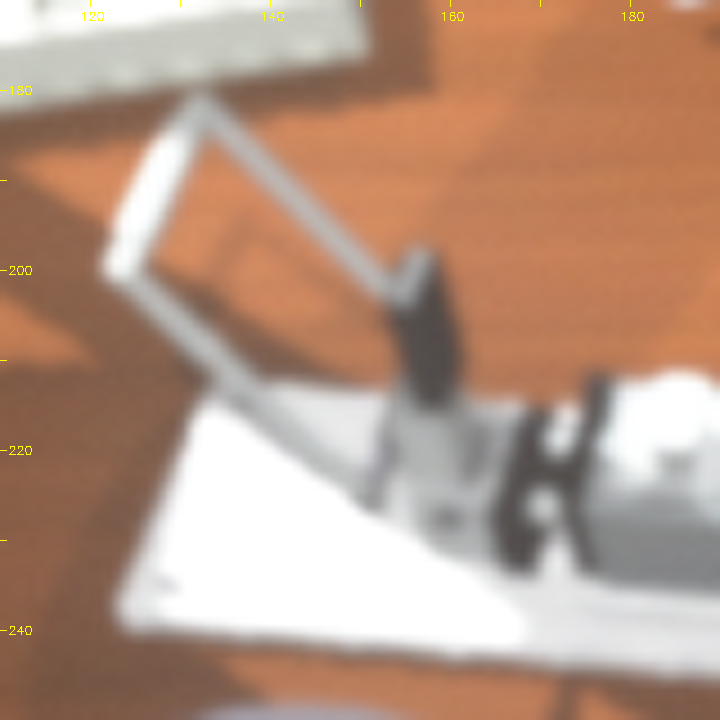

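```bash
python3 -m inch '[[[0.4,0,0,-40,8.5],[0.4,0,0,-30,8.5],[0.4,0,0,0,8.5],[0.4,0,0,0,8.5],[0.4,0,0,0,8.5],[0.4,0,0,0,8.5],[0.4,0,0,0,8.5],[0.4,0,0,0,8.5],[0.4,0,0,0,8.5],[0.4,0,0,0,8.5],[0.4,0,0,0,5]]]' 12; python3 st.py '[.5503,-.3158,.25]' -96.9
```

```text
clock: 18.85
position: [0.4468, -0.0645, 0.285]
ee_rot: [-3.109, 0.227, -0.138]
force: [-0.1, -0.2, 0.6]
width: 0.6
tilt: toolz [ 0.09   0.015 -0.996]
t 18.85 TCP [ 0.4468 -0.0645  0.285 ] yaw(tool y in world) -98.3 F [-0.1 -0.2  0.6] w 0.6 q [ 0.65  0.1  -0.65  1.91  0.05  1.07 -1.74]
toolshift mm [135.6 234.7  40.4]
turn deg about tool z -1.4
```

```bash
python3 -m inch '[[[0.4,22,45,0,-1.4],[0.4,22,45,0,0],[0.4,22,45,0,0],[0.4,22,45,0,0],[0.4,22,40,0,0],[0.4,0,0,0,0]]]' 12; python3 st.py '[.5503,-.3158,.22]' -96.9
```

```text
clock: 19.45
position: [0.5314, -0.3069, 0.2891]
ee_rot: [-3.118, 0.2, -0.144]
force: [0.8, 0.2, -0.4]
width: 0.599
tilt: toolz [ 0.092  0.008 -0.996]
t 19.45 TCP [ 0.5314 -0.3069  0.2891] yaw(tool y in world) -97.3 F [ 0.8  0.2 -0.4] w 0.599 q [ 0.82  0.38 -0.5   1.55  0.15  1.18 -1.39]
toolshift mm [13.6  7.8 70.4]
turn deg about tool z -0.4
```

```bash
python3 -m inch '[[[0.4,13,8,20,-0.4],[0.4,0,0,40,0],[0.4,0,0,22,0],[0.4,0,0,0,0]]]' 12; python3 st.py '[.5503,-.3158,.147]' -96.9; python3 snap.py f1s scene 90 110 210 250 5;python3 snap.py f1t top 330 130 430 230 5
```

```text
clock: 19.85
position: [0.5532, -0.3247, 0.2046]
ee_rot: [-3.12, 0.203, -0.146]
force: [0.1, 0.2, 0.7]
width: 0.599
tilt: toolz [ 0.094  0.005 -0.996]
t 19.85 TCP [ 0.5532 -0.3247  0.2046] yaw(tool y in world) -97.4 F [0.1 0.2 0.7] w 0.599 q [ 0.8   0.48 -0.47  1.6   0.2   1.02 -1.42]
toolshift mm [-9.3 -7.5 57.2]
turn deg about tool z -0.5
```

View pics/f1s.png

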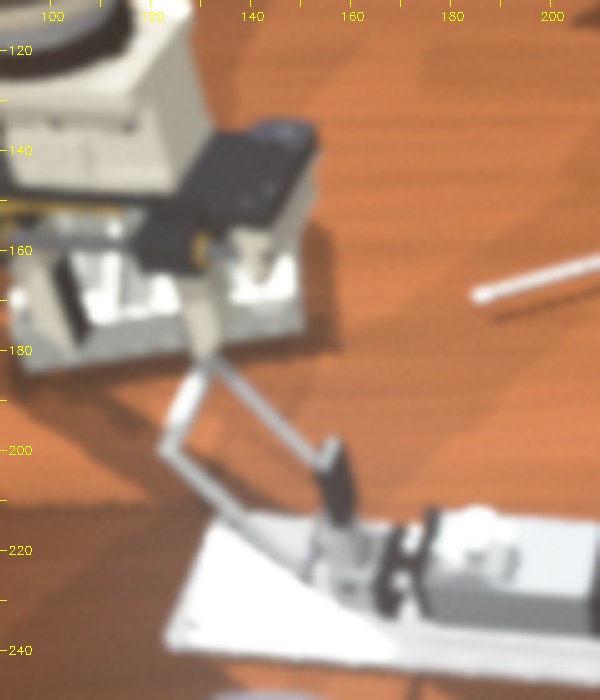

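View pics/f1t.png

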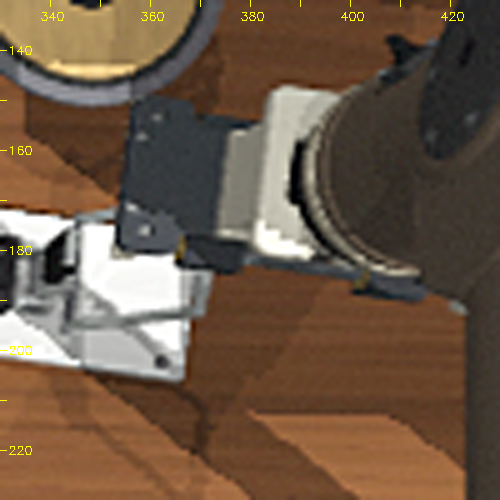

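```bash
python3 - <<'E'
from loc import *
s=np.load("pics/f1s.npy",allow_pickle=True).item()
p=np.array([.5532,-.3247,.2046]);y=np.array([-.128,-.99,0])
print(proj(s,[p,p+.0276*y,p-.0276*y,p-.04*y, [.5503,-.3158,.157],[.5503,-.3158,.147]]).round(1).tolist())
E
python3 -m inch '[[[0.4,-6,-8,0,-0.5],[0.4,-2,0,25,0],[0.4,0,0,5,0]]]' 12; python3 st.py '[.5503,-.3158,.147]' -96.9; python3 snap.py f2s scene 90 130 210 250 5
```

```text
[[117.8, 177.1], [106.5, 176.2], [129.0, 178.0], [134.1, 178.4], [126.7, 189.6], [127.7, 192.3]]
clock: 20.25
position: [0.5525, -0.3157, 0.1826]
ee_rot: [-3.126, 0.187, -0.163]
force: [-0.5, -0.4, 0.3]
width: 0.603
tilt: toolz [ 0.104 -0.001 -0.995]
t 20.25 TCP [ 0.5525 -0.3157  0.1826] yaw(tool y in world) -96.8 F [-0.5 -0.4  0.3] w 0.603 q [ 0.79  0.49 -0.47  1.66  0.22  0.96 -1.43]
toolshift mm [-5.8  0.7 35.1]
turn deg about tool z 0.1
```

View pics/f2s.png

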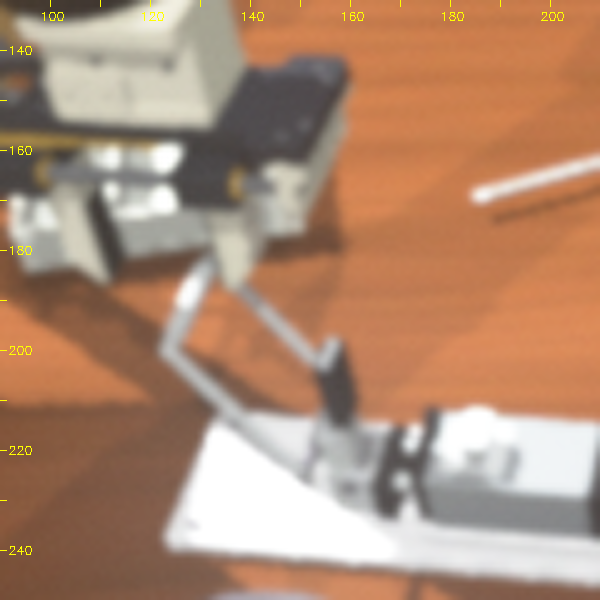

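```bash
python3 -m inch '[[[0.4,-3,0,25,0],[0.4,-3,0,14,0],[0.8,0,0,0,0],[1,0,0,0,0],[1,0,0,0,0],[1,0,0,0,0],[1,0,0,0,0]]]' 15; python3 st.py; python3 snap.py f3s scene 90 130 210 250 5
```

```text
clock: 21.0
position: [0.5559, -0.3158, 0.1526]
ee_rot: [-3.131, 0.184, -0.183]
force: [0.1, 0.0, 0.2]
width: 0.215
tilt: toolz [ 0.116 -0.007 -0.993]
t 21.0 TCP [ 0.5559 -0.3158  0.1526] yaw(tool y in world) -96.7 F [0.1 0.  0.2] w 0.215 q [ 0.78  0.51 -0.46  1.7   0.24  0.88 -1.45]
[[0.99, -0.12, 0.12], [-0.12, -0.99, -0.01], [0.12, -0.01, -0.99]]
```

View pics/f3s.png

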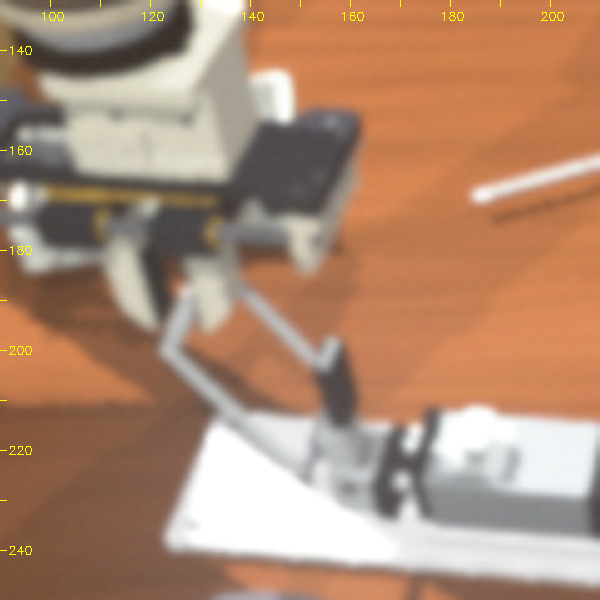

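```bash
python3 -m inch '[[[0.6,-1,0,9,0],[1,0,0,1.5,0],[1,0,0,1.5,0],[1,0,0,1.5,0],[1,0,0,1.5,0]]]' 15; python3 st.py; python3 snap.py f4s scene 90 130 210 250 5
```

```text
clock: 21.55
position: [0.5564, -0.3185, 0.1377]
ee_rot: [3.127, -0.187, 0.184]
force: [-5.1, -3.8, 8.8]
width: 0.105
tilt: toolz [ 0.117 -0.01  -0.993]
t 21.55 TCP [ 0.5564 -0.3185  0.1377] yaw(tool y in world) -96.8 F [-5.1 -3.8  8.8] w 0.105 q [ 0.78  0.53 -0.46  1.71  0.25  0.85 -1.46]
[[0.99, -0.12, 0.12], [-0.12, -0.99, -0.01], [0.12, -0.0, -0.99]]
```

View pics/f4s.png

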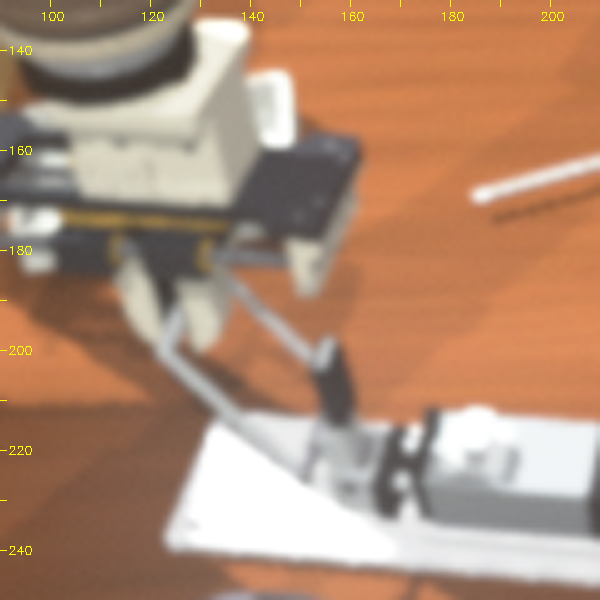

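```bash
python3 -m inch '[[[1,1,-13.6,-6,0],[1,0.5,-14.4,-4.2,0],[1,0,-14.7,-2,0]]]' 15; python3 st.py
python3 - <<'E'
from loc import *
from st import state
s,Rm=state();g=np.array(s["position"])-.0188*Rm[:,2];l=inv(C,g);print(l.round(4),"rel pin",(l-[-.0597,0,.0622])[[0,2]].round(4),np.linalg.norm((l-[-.0597,0,.0622])[[0,2]]).round(4))
E
```

```text
clock: 21.9
position: [0.5612, -0.2786, 0.1505]
ee_rot: [3.123, -0.196, 0.185]
force: [0.6, -0.7, 1.5]
width: 0.1
tilt: toolz [ 0.117 -0.014 -0.993]
t 21.9 TCP [ 0.5612 -0.2786  0.1505] yaw(tool y in world) -97.2 F [ 0.6 -0.7  1.5] w 0.1 q [ 0.72  0.49 -0.46  1.74  0.25  0.85 -1.53]
[[0.99, -0.12, 0.12], [-0.12, -0.99, -0.01], [0.12, -0.0, -0.99]]
[-0.0718 -0.0042  0.1692] rel pin [-0.0121  0.107 ] 0.1077
```

```bash
cat > bar.py <<'E'
from loc import *
from st import state
s,Rm=state();g=np.array(s["position"])-.0188*Rm[:,2];l=inv(C,g)
for p in([-.0597,.0622],[-.0562,.0638]):
    r=l[[0,2]]-p;print(l.round(4),"ang",np.degrees(np.arctan2(r[1],r[0])).round(1),"rad",np.linalg.norm(r).round(4))
E
python3 -m inch '[[[1,0,-15,-1.2,0],[1,0,-15,1,0],[1,-0.5,-15,3,0],[1,-0.8,-14,5,0]]]' 15; python3 st.py; python3 bar.py; python3 snap.py f5s scene 90 130 250 250 5
```

```text
clock: 22.3
position: [0.5693, -0.212, 0.1433]
ee_rot: [3.124, -0.189, 0.187]
force: [4.7, -7.9, -13.4]
width: 0.104
tilt: toolz [ 0.119 -0.013 -0.993]
t 22.3 TCP [ 0.5693 -0.212   0.1433] yaw(tool y in world) -96.9 F [  4.7  -7.9 -13.4] w 0.104 q [ 0.62  0.47 -0.46  1.8   0.27  0.81 -1.66]
[[0.99, -0.12, 0.12], [-0.12, -0.99, -0.01], [0.12, -0.0, -0.99]]
[-0.0048 -0.0041  0.162 ] ang 61.2 rad 0.1139
[-0.0048 -0.0041  0.162 ] ang 62.4 rad 0.1109
```

View pics/f5s.png

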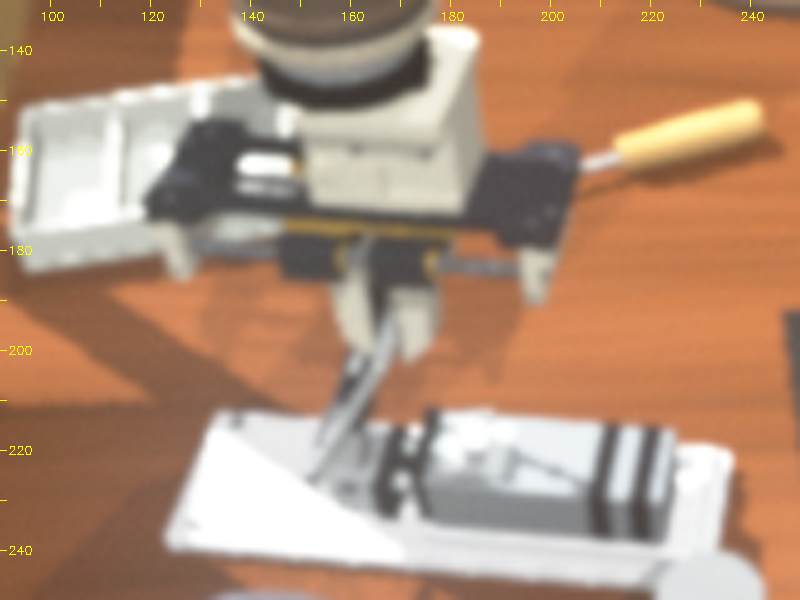

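```bash
python3 -m inch '[[[1,-1.2,-11.5,11,0],[1,-1.2,-11.5,10,0],[1,-1.2,-10,11,0]]]' 15; python3 st.py; python3 bar.py; python3 snap.py f6s scene 90 130 250 250 5
```

```text
clock: 22.65
position: [0.5738, -0.1743, 0.1096]
ee_rot: [3.124, -0.182, 0.188]
force: [3.7, -16.3, -9.8]
width: 0.104
tilt: toolz [ 0.119 -0.014 -0.993]
t 22.65 TCP [ 0.5738 -0.1743  0.1096] yaw(tool y in world) -96.7 F [  3.7 -16.3  -9.8] w 0.104 q [ 0.54  0.5  -0.45  1.85  0.31  0.73 -1.75]
[[0.99, -0.12, 0.12], [-0.12, -0.99, -0.01], [0.12, -0.0, -0.99]]
[ 0.0333 -0.0041  0.1283] ang 35.4 rad 0.1141
[ 0.0333 -0.0041  0.1283] ang 35.8 rad 0.1103
```

View pics/f6s.png

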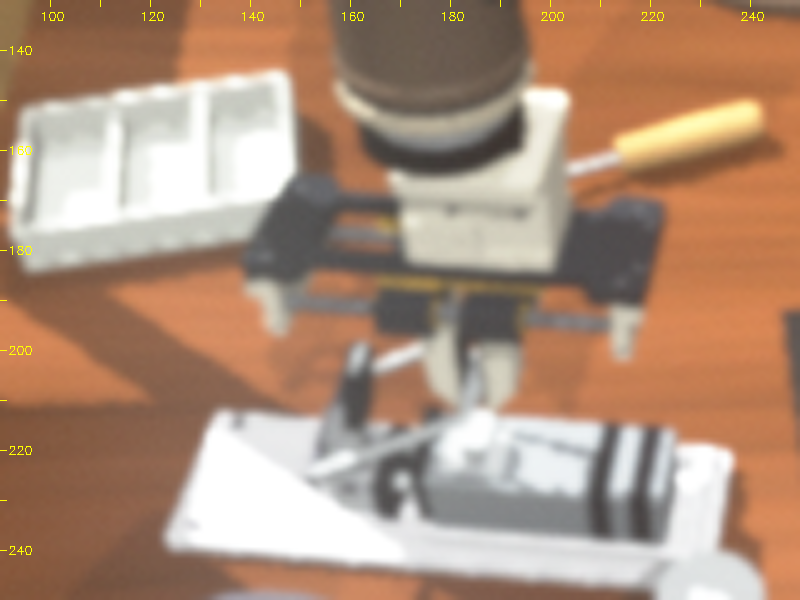

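```bash
python3 -m inch '[[[1,-1,-3,9,0],[0.8,0,0,1,0],[0.6,0,0,1,0],[0.4,0,0,1,0],[0.4,0,0,1,0],[0.4,0,0,1,0]]]' 15; python3 st.py; python3 bar.py; python3 snap.py f7s scene 90 130 250 250 5
```

```text
clock: 23.3
position: [0.574, -0.1642, 0.0928]
ee_rot: [3.128, -0.172, 0.184]
force: [-0.2, 0.0, 0.0]
width: 0.485
tilt: toolz [ 0.116 -0.009 -0.993]
t 23.3 TCP [ 0.574  -0.1642  0.0928] yaw(tool y in world) -96.3 F [-0.2  0.   0. ] w 0.485 q [ 0.52  0.52 -0.44  1.87  0.32  0.7  -1.78]
[[0.99, -0.11, 0.12], [-0.11, -0.99, -0.01], [0.12, -0.0, -0.99]]
[ 0.0432 -0.0031  0.1115] ang 25.6 rad 0.1141
[ 0.0432 -0.0031  0.1115] ang 25.6 rad 0.1103
```

View pics/f7s.png

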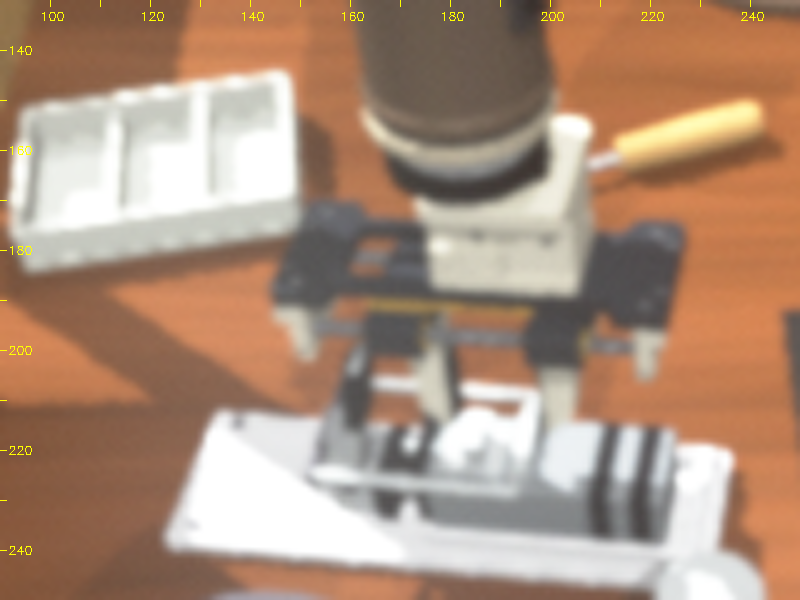

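```bash
python3 -m inch '[[[0.4,0,0,-40,0],[0.4,0,0,-45,0],[1,0,0,-45,0],[1,0,-30,-20,0],[1,-45,-40,0,0],[1,-45,-40,0,0],[1,-45,0,0,0]]]' 20; python3 st.py;  python3 snap.py g1s scene 110 160 260 260 5; python3 snap.py g1t top 255 150 385 220 6
```

```text
clock: 24.05
position: [0.4462, -0.0466, 0.2336]
ee_rot: [3.13, -0.182, 0.194]
force: [0.0, -0.9, 0.7]
width: 0.214
tilt: toolz [ 0.123 -0.008 -0.992]
t 24.05 TCP [ 0.4462 -0.0466  0.2336] yaw(tool y in world) -96.6 F [ 0.  -0.9  0.7] w 0.214 q [ 0.53  0.12 -0.59  2.03  0.1   0.9  -1.8 ]
[[0.99, -0.12, 0.12], [-0.12, -0.99, -0.01], [0.12, -0.01, -0.99]]
```

View pics/g1s.png

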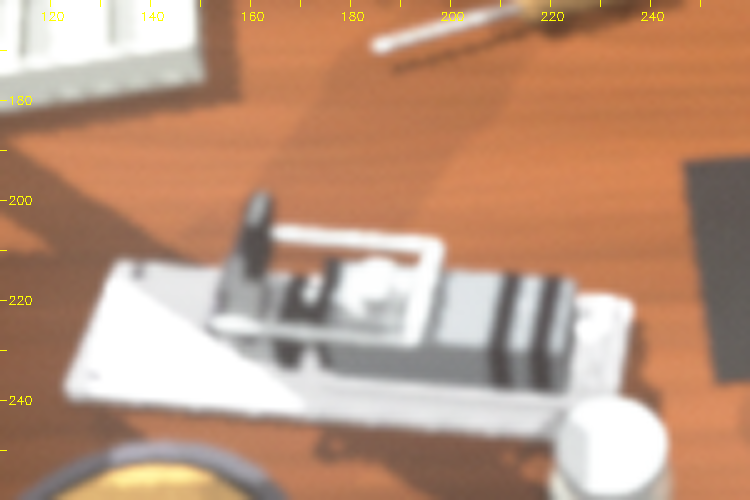

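View pics/g1t.png

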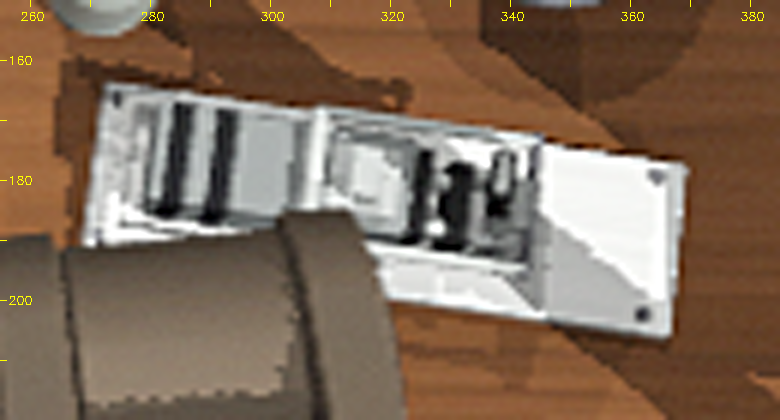

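```bash
python3 st.py '[.5653,-.1917,.22]' -96.9
```

```text
tilt: toolz [ 0.114 -0.012 -0.993]
t 24.15 TCP [ 0.4395 -0.0498  0.2313] yaw(tool y in world) -96.8 F [ 1.6 -0.9 -0.3] w 0.127 q [ 0.53  0.11 -0.59  2.04  0.1   0.9  -1.8 ]
toolshift mm [139.5 126.   27.2]
turn deg about tool z 0.1
```

```bash
python3 -m inch '[[[1,35,32,0,0],[1,35,32,0,0],[1,35,32,0,0],[1,32,30,0,0]]]' 20; python3 st.py '[.5653,-.1917,.15]' -96.9
```

```text
clock: 24.55
position: [0.5601, -0.1917, 0.2495]
ee_rot: [3.122, -0.173, 0.182]
force: [0.9, -0.0, -0.2]
width: 0.003
tilt: toolz [ 0.115 -0.016 -0.993]
t 24.55 TCP [ 0.5601 -0.1917  0.2495] yaw(tool y in world) -96.4 F [ 0.9 -0.  -0.2] w 0.003 q [ 0.62  0.34 -0.49  1.7   0.18  1.03 -1.61]
toolshift mm [-6.4 -0.9 99.4]
turn deg about tool z 0.5
```

```bash
python3 -m inch '[[[1,-2,0,40,0],[1,-3,0,40,0],[1,-1,0,18,0]]]' 20; python3 st.py '[.5653,-.1917,.105]' -96.9; python3 snap.py h1s scene 90 130 250 250 5
```

```text
clock: 24.85
position: [0.5732, -0.2034, 0.1523]
ee_rot: [3.115, -0.191, 0.199]
force: [-0.7, -0.2, 0.5]
width: 0.009
tilt: toolz [ 0.126 -0.022 -0.992]
t 24.85 TCP [ 0.5732 -0.2034  0.1523] yaw(tool y in world) -97.0 F [-0.7 -0.2  0.5] w 0.009 q [ 0.59  0.45 -0.45  1.8   0.26  0.82 -1.67]
toolshift mm [-15.2 -11.   45.6]
turn deg about tool z -0.1
```

View pics/h1s.png

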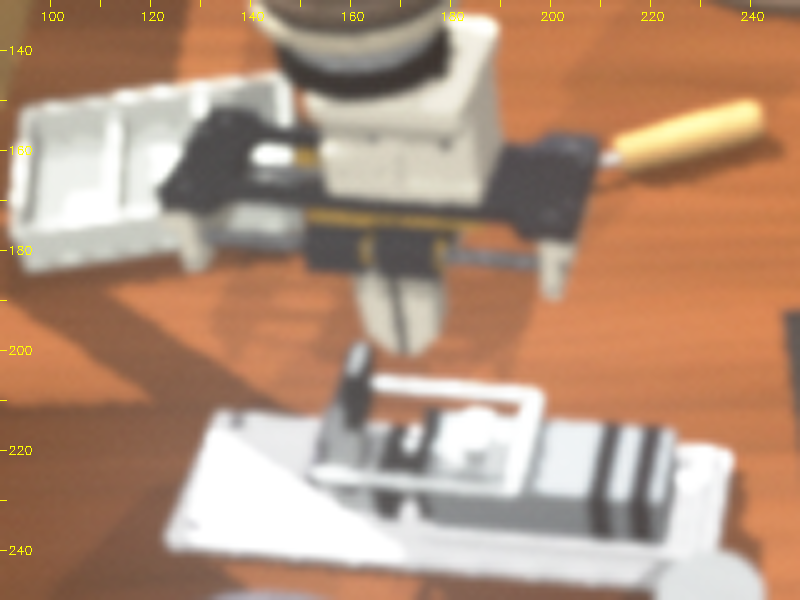

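```bash
python3 -m inch '[[[1,-9,-14,0,0],[1,-4,0,25,0],[1,-3,0,15,0]]]' 20; python3 st.py '[.5653,-.1917,.105]' -96.9; python3 snap.py h2s scene 130 160 230 250 7;python3 bar.py
```

```text
clock: 25.2
position: [0.5646, -0.1896, 0.1093]
ee_rot: [3.115, -0.195, 0.198]
force: [0.2, -0.5, -0.3]
width: 0.002
tilt: toolz [ 0.125 -0.022 -0.992]
t 25.2 TCP [ 0.5646 -0.1896  0.1093] yaw(tool y in world) -97.2 F [ 0.2 -0.5 -0.3] w 0.002 q [ 0.55  0.49 -0.43  1.87  0.3   0.72 -1.73]
toolshift mm [0.4 2.  4.4]
turn deg about tool z -0.3
[0.0176 0.0042 0.1263] ang 39.7 rad 0.1004
[0.0176 0.0042 0.1263] ang 40.3 rad 0.0967
```

View pics/h2s.png

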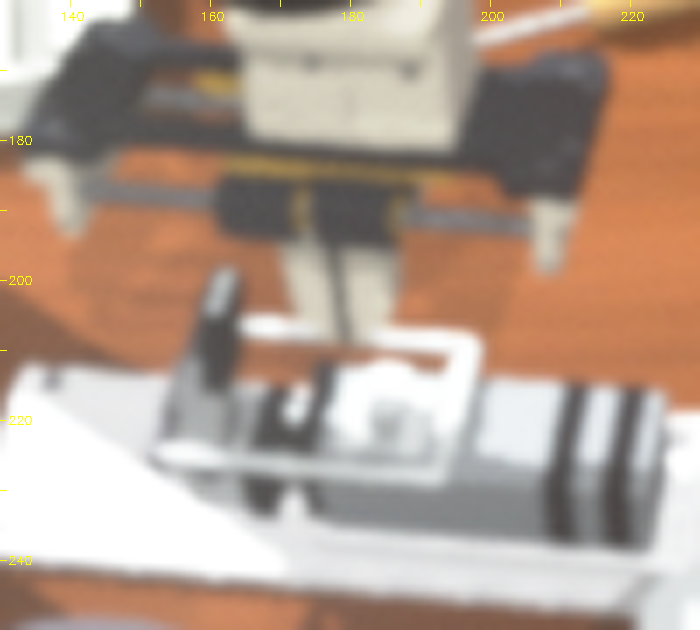

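```bash
python3 -m inch '[[[1,0,13,0,0],[1,0,13,0,0],[1,0,13,0,0],[1,0,13,0,0]]]' 20; python3 st.py; python3 bar.py; python3 snap.py h3s scene 110 160 210 250 7
```

```text
clock: 25.65
position: [0.5587, -0.244, 0.1113]
ee_rot: [3.115, -0.191, 0.2]
force: [-0.2, 1.1, -1.0]
width: 0.006
tilt: toolz [ 0.126 -0.022 -0.992]
t 25.65 TCP [ 0.5587 -0.244   0.1113] yaw(tool y in world) -97.0 F [-0.2  1.1 -1. ] w 0.006 q [ 0.65  0.5  -0.44  1.83  0.29  0.73 -1.62]
[[0.98, -0.12, 0.13], [-0.12, -0.99, -0.02], [0.13, 0.01, -0.99]]
[-0.0376  0.0027  0.1299] ang 71.9 rad 0.0713
[-0.0376  0.0027  0.1299] ang 74.3 rad 0.0687
```

View pics/h3s.png

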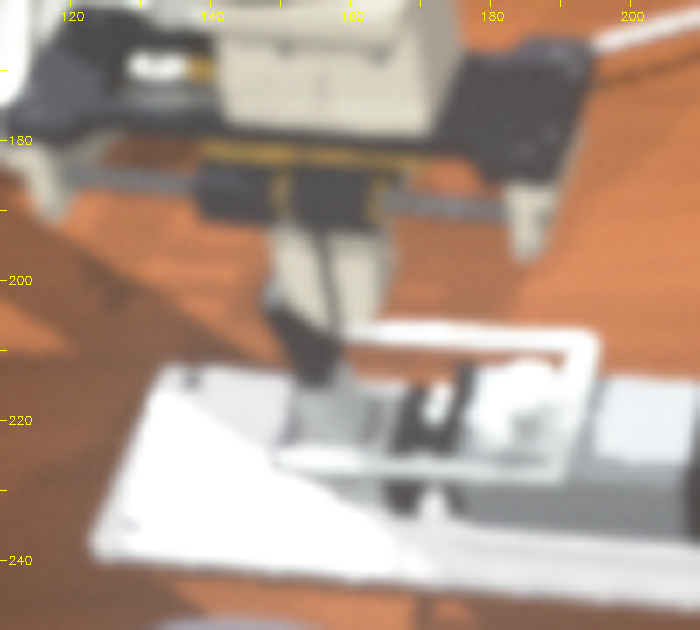

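```bash
python3 -m inch '[[[1,0,13.5,2.5,0],[1,-0.5,13,4.8,0],[1,-0.7,12,7,0],[1,-1,10.5,9,0]]]' 20; python3 st.py; python3 bar.py; python3 snap.py h4s scene 100 160 200 250 7
```

```text
clock: 26.1
position: [0.5532, -0.3002, 0.0885]
ee_rot: [3.113, -0.197, 0.204]
force: [-0.2, 4.1, 2.0]
width: 0.003
tilt: toolz [ 0.129 -0.024 -0.991]
t 26.1 TCP [ 0.5532 -0.3002  0.0885] yaw(tool y in world) -97.3 F [-0.2  4.1  2. ] w 0.003 q [ 0.73  0.56 -0.42  1.8   0.3   0.71 -1.54]
[[0.98, -0.13, 0.13], [-0.12, -0.99, -0.02], [0.13, 0.01, -0.99]]
[-0.094   0.0014  0.1072] ang 127.3 rad 0.0566
[-0.094   0.0014  0.1072] ang 131.1 rad 0.0575
```

View pics/h4s.png

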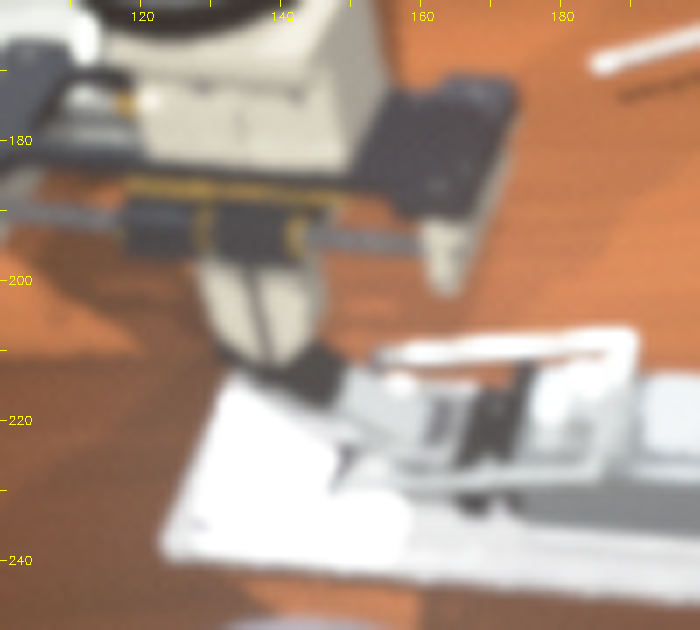

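```bash
python3 -m inch '[[[1,-1.3,7,11,0],[1,-1.5,6,12,0]]]' 20; python3 st.py; python3 bar.py; python3 snap.py h5s scene 100 160 200 250 7
```

```text
clock: 26.35
position: [0.5518, -0.3159, 0.0635]
ee_rot: [3.112, -0.199, 0.205]
force: [-1.0, 2.0, 2.1]
width: 0.006
tilt: toolz [ 0.13  -0.025 -0.991]
t 26.35 TCP [ 0.5518 -0.3159  0.0635] yaw(tool y in world) -97.3 F [-1.   2.   2.1] w 0.006 q [ 0.74  0.6  -0.41  1.81  0.32  0.67 -1.53]
[[0.98, -0.13, 0.13], [-0.13, -0.99, -0.02], [0.13, 0.01, -0.99]]
[-0.1098  0.001   0.0821] ang 158.3 rad 0.0539
[-0.1098  0.001   0.0821] ang 161.1 rad 0.0566
```

View pics/h5s.png

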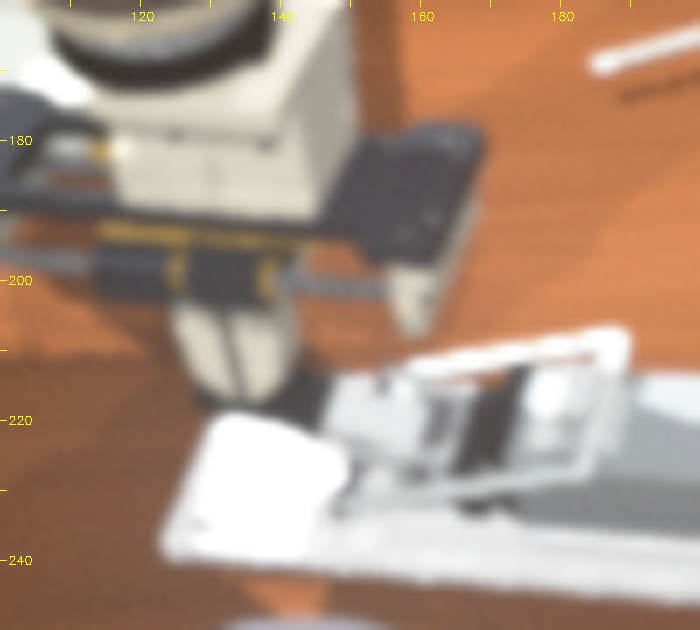

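```bash
python3 -m inch '[[[1,-1.5,4,11,0],[1,-1.4,2,11,0]]]' 20; python3 st.py; python3 bar.py; python3 snap.py h6s scene 100 160 220 250 6
```

```text
clock: 26.6
position: [0.5508, -0.323, 0.0403]
ee_rot: [3.111, -0.199, 0.204]
force: [-43.7, 21.1, 128.8]
width: 0.004
tilt: toolz [ 0.129 -0.025 -0.991]
t 26.6 TCP [ 0.5508 -0.323   0.0403] yaw(tool y in world) -97.4 F [-43.7  21.1 128.8] w 0.004 q [ 0.74  0.63 -0.39  1.82  0.34  0.63 -1.53]
[[0.98, -0.13, 0.13], [-0.13, -0.99, -0.03], [0.13, 0.01, -0.99]]
[-0.1169  0.0011  0.059 ] ang -176.8 rad 0.0573
[-0.1169  0.0011  0.059 ] ang -175.4 rad 0.0609
```

View pics/h6s.png

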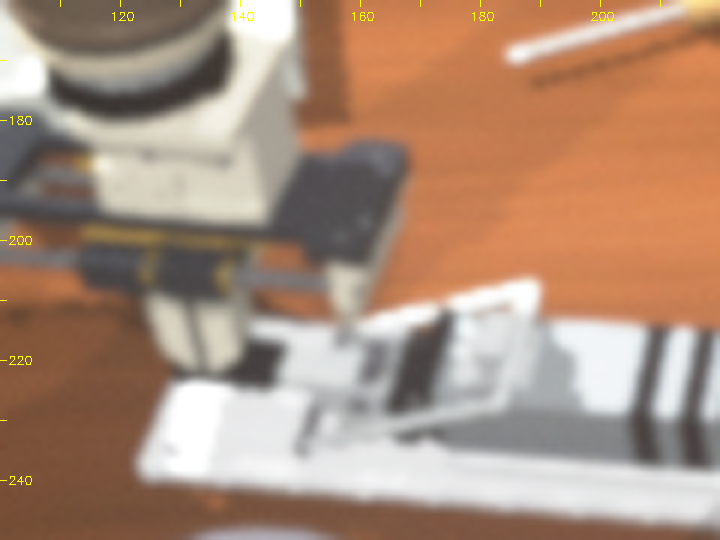

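```bash
python3 -m inch '[[[1,0,0,-2,0],[1,0,0,-25,0],[1,0,0,-40,0],[1,0,0,-45,0],[1,-30,0,-40,0]]]' 20; python3 st.py; python3 snap.py i1s scene 100 160 240 250 5; python3 -m inch '[[[1,-45,-10,0,0],[1,-45,-10,0,0],[1,-45,-10,0,0],[1,-20,0,0,0]]]';  python3 snap.py i1t top 255 150 385 220 6;python3 snap.py i2s scene 100 160 240 250 5
```

```text
clock: 27.15
position: [0.5008, -0.313, 0.1863]
ee_rot: [3.116, -0.193, 0.191]
force: [0.4, -1.6, 0.7]
width: 0.007
tilt: toolz [ 0.121 -0.022 -0.992]
t 27.15 TCP [ 0.5008 -0.313   0.1863] yaw(tool y in world) -97.1 F [ 0.4 -1.6  0.7] w 0.007 q [ 0.86  0.4  -0.49  1.79  0.2   0.89 -1.4 ]
[[0.98, -0.12, 0.12], [-0.12, -0.99, -0.02], [0.12, 0.01, -0.99]]
clock: 27.6
position: [0.3439, -0.2646, 0.1709]
ee_rot: [3.107, -0.196, 0.197]
force: [0.6, -0.4, 0.1]
width: 0.005
```

View pics/i2s.png

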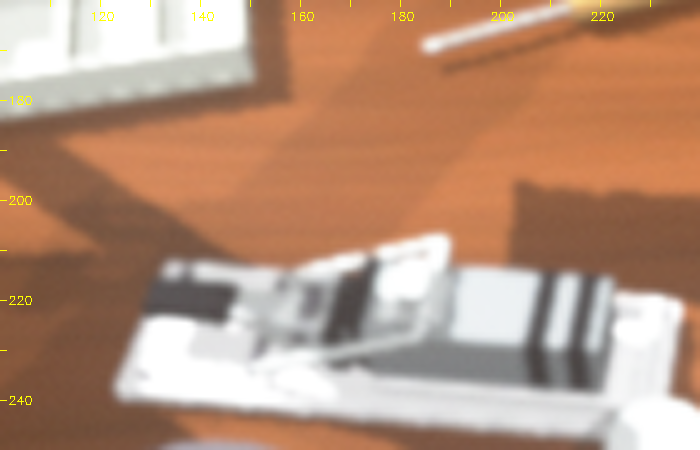

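View pics/i1t.png

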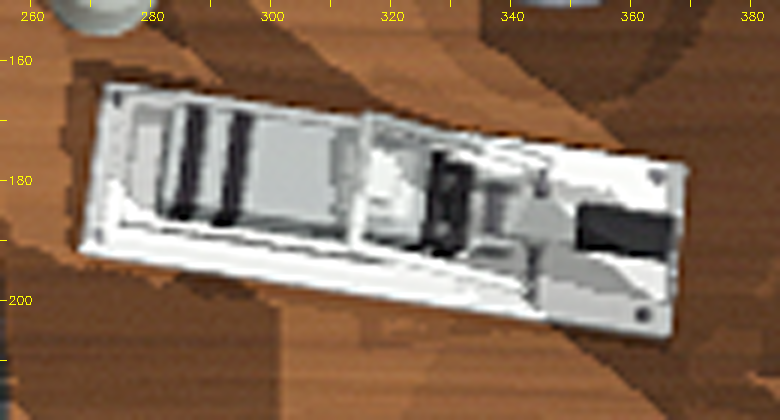

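Run:
```python
from lv import *
im=np.load("pics/i1t.npy",allow_pickle=True).item();s=np.load("pics/i2s.npy",allow_pickle=True).item()
for lev in(1.4,1.54,1.745):
    tip,_,_=kin(lev,0);L=[[tip[0],-.012,tip[1]],[tip[0],.012,tip[1]]]
    print(lev,tip.round(4),proj(im,T(Cu,L)).round(1).tolist(),proj(s,T(C,L)).round(1).tolist())
L=[[.028,-.032,.063],[.028,.032,.063],[.123,-.025,.058],[.123,.025,.058]]
print(proj(im,T(Cu,L)).round(1).tolist(),proj(s,T(C,L)).round(1).tolist())
f=np.hstack([im["frame"][100:260,100:400]]);cv2.imwrite("pics/fin_t.png",cv2.resize(f,None,fx=2.6,fy=2.6,interpolation=cv2.INTER_CUBIC))
c=s["frame"][190:250,115:215];cv2.imwrite("pics/fin_s.png",cv2.resize(c,None,fx=7,fy=7,interpolation=cv2.INTER_CUBIC))
print(arm.observe()["clock"])
```

```text
[ 0.56   -0.2096  1.4505] 83.11 res [[-0.2, 0.2], [-0.1, -0.2], [-0.0, 0.7], [0.2, -0.7]]
scene check [[230.2, 244.5], [234.2, 218.2], [131.7, 210.3], [121.1, 235.7]]
[0.4585 0.3329 1.5585] 89.3 res [[-0.0, -0.1], [0.2, -0.4], [-0.1, 0.3], [0.0, 0.2]]
scene dock [[388.1, 207.7], [338.2, 208.0], [332.5, 185.0], [379.6, 184.7]]
[0.4946 0.073  1.6596] 95.09 res [[-0.3, -0.4], [0.0, 0.0], [0.4, 0.2], [-0.1, 0.1]]
(132, 201) [0.479 0.321 0.15 ]
(148, 201) [0.48  0.278 0.15 ]
(147, 219) [0.432 0.278 0.15 ]
(131, 217) [0.436 0.32  0.15 ]
strip far [0.4696 0.2955 0.1675] err 0.0002 local [-0.0373 -0.0116  0.1675]
strip near [0.4512 0.3099 0.125 ] err 0.0091 local [-0.0231  0.007   0.125 ]
barL(-y) [ 0.567 -0.297  0.205] err 0.0171 local [-0.086  -0.0175  0.205 ]
barR [ 0.5286 -0.3407  0.092 ] err 0.0104 local [-0.1339  0.0154  0.092 ]
jar lid [ 0.6746 -0.0537  0.0913] err 0.0073 local [ 0.1686 -0.0951  0.0913]
1.4 [-0.1297  0.0665] [[368.3, 183.5], [367.5, 191.5]] [[126.5, 215.3], [129.4, 208.4]]
1.54 [-0.1331  0.0544] [[368.2, 184.4], [367.4, 192.3]] [[126.3, 218.0], [129.3, 211.1]]
1.745 [-0.135  0.036] [[367.0, 185.6], [366.2, 193.4]] [[127.3, 222.0], [130.2, 215.2]]
[[315.3, 169.6], [312.8, 190.8], [282.9, 167.7], [280.7, 184.2]] [[183.2, 226.7], [188.4, 207.9], [219.7, 228.5], [222.4, 213.7]]
27.7
```

View pics/fin_t.png

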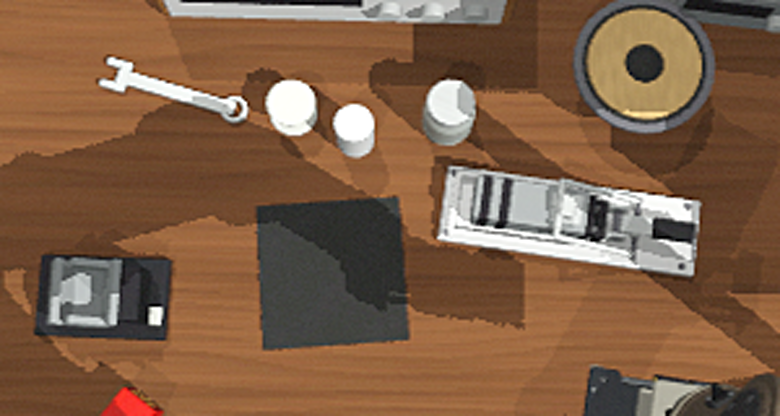

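View pics/fin_s.png

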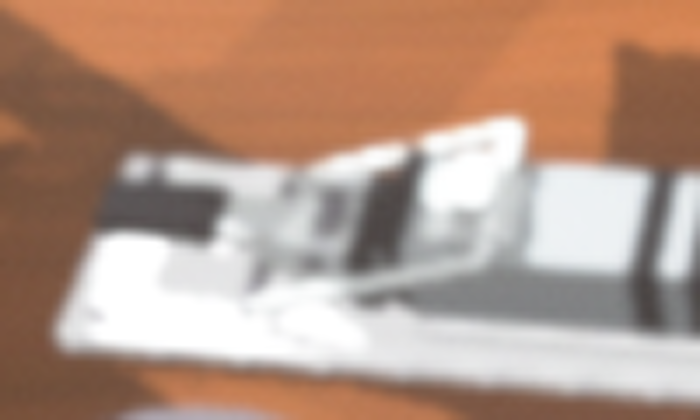

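```bash
python3 st.py
python3 - <<'E'
from cell import workorder
print(workorder.sign_off())
E
```

```text
tilt: toolz [ 0.124 -0.031 -0.992]
t 27.7 TCP [ 0.3444 -0.2659  0.1713] yaw(tool y in world) -97.4 F [-0.  -0.5 -0.3] w 0.006 q [ 1.06  0.17 -0.54  2.14  0.08  0.73 -1.23]
[[0.98, -0.13, 0.12], [-0.13, -0.99, -0.03], [0.13, 0.01, -0.99]]
the job is handed in; nothing more can be done
None
```

The pack is latched in the cradle as asked, but the wrist force went over the 120 N limit once, so the job may be judged failed on that.

**What I did:**
- Drew the pack out along the dock's slope and tipped it flat on the mat, catch up. I let go there.
- Gripped it again near its middle, set it in the cradle, and pushed it against the sprung plate.
- Swung the loop over by its crossbar until the bar dropped behind the catch, then threw the lever down with closed fingers.

**Last checks, with the arm clear (27.7 s of 72 s used):**
- **Lever:** the handle end is at about (129, 222) and (131, 216) in the scene picture. That fits the closed stop at 1.745 rad, past the toggle point, and it stayed there after I let go.
- **Pack and bar:** the bar and the pack's end sit within 1–2 pixels of where they should be with the pack drawn in about 7 mm. The bar is behind the catch.
- **Bystanders:** the jar, the can and the spool are standing where they were.

**What failed or disagreed:**
- **Wrist force:** the reading at the end of the final push onto the stop was about 129 N vertical, 137 N in total. I relieved it in the next row. My last two rows there were too large.
- **Tool tilt:** the tool crept to about 7° off vertical during the job, and the moves could not correct it.
- **Calibration:** the two cameras disagreed by about 3–5 mm, so I corrected positions using where the gripper met the pack.

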